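# Shake the sample vials with the jog button and rack them

## Robot

A 6-joint arm with a two-finger parallel gripper is mounted at the origin on a cart in front of the work surface, level with it; the furniture and walls round the work are solid. World frame = base frame: x ahead of the robot, y to its left, z up, the work surface at z = 0. Lengths are in mm, angles in rad, forces in N, time in s.
With the tool pointing down it reaches from about 275 to 1000 mm from the base axis. Payload 8.4 kg.
Tool frame: the origin (TCP) lies on the centre line of the jaws, within the pads' length; the fingertips stand 25 mm ahead of it and the grasp point (between the pads) lies 6 mm ahead of it; z points along the fingers, y is the line along which they close (so a half turn about z gives the same grasp; the last joint's range is limited). The gripper opens to 85 mm and grips with 20 to 120 N. Pads are 22 mm wide; open, the fingers measure 114 mm over their backs; the gripper's body (76 mm by 85 mm) begins 54 mm behind the grasp point. The pads swing forward as they close: fully open they stand 13 mm farther back than shut.
Start: joints at [1.208, 0.353, 1.633, -0, 1.155, -0.002], TCP at [220.638, 584.762, 256.281] pointing down, gripper open.
Joint ranges: [-2.63, 2.63], [-0.92, 2.1], [0.06, 2.66], [-1.3, 4.44], [0, 2.69], [-3.02, 3.02]. Speed limits (rad/s): [2.22, 2.22, 2.79, 3.14, 3.14, 3.14].

## Interface

Orientations are given as [roll, pitch, yaw] about the fixed x, y, z axes, in that order (R = Rz(yaw) Ry(pitch) Rx(roll)).
In Python, from rig import r gives the robot as it stands.
- The arm moves only by the shell command python3 -m jog 'ROWS' [FORCE]. ROWS is JSON, a list of rows, each a list of 3 entries, a list of its own where there are three numbers: the turn, a rotation vector about the tool's x, y, z in rad, then the shift along the tool's x, y, z in m, then the opening, from -1 (shut) to 1 (fully open). In form: [[[rx, ry, rz], [x, y, z], gripper], ...]. A call has 1 to 12 rows; each row shifts and turns the commanded pose from where the row before left it, along the tool's axes as they then stand; what a row does not reach is not made up. A row lasts 1/10 s, in which the tool goes at most 50 mm and 8.59 degrees, less where a joint would pass 70% of its speed; a pose out of reach is approached as far as the arm can. A call with a gripper value outside its range is refused whole. The fingers move at their own pace and stop on an object; FORCE is the grip in N (left out, the last holds). Time passes only in rows, so rows that do not move let the fingers close. It gives the time, the measured TCP pose, the force, the opening and the grip force at its end, in the units of the state.
- r.sense(): the state, without advancing time (a new reading comes with each control period).
- r.grab_frame(name): name is "scene" or "top" or "wrist"; returns the picture (384x512x3 uint8, red, green, blue); there is no depth.
- r.camera_params(name): a dict with "fx", "fy", "cx", "cy" (pixels), "rvec" (rotation vector, rad) and "tvec" (3), from world to camera coordinates, as OpenCV has them; the wrist camera has in their place "hand_eye" (4x4, takes a point from camera to tool coordinates, whose origin is the TCP and whose axes are the flange's). Camera axes: x right, y down, z forward; pixel columns grow to the right and rows downward; lengths in mm; the calibration is good to about 2 mm. A picture is of the moment at which its call begins: read the wrist's pose just before it. camera_params takes no time and is no camera call.
- r.sign_off(): hands the job in; it is judged then, once.
The state is a dict: "clock": time; "qpos": joint angles; "qvel": joint speeds; "joint_efforts": joint torques, N m; "eef_pos": TCP position; "tcp_rot": TCP orientation; "contact_force": force on the tool from outside, world axes, zero at the start; "wrist_torque": the same for the moment, N m; "opening": opening from 0.0 (shut) to 1.0 (fully open); "grasp_force": force on a finger pad.
Only numpy, scipy, OpenCV 4.12 (cv2) and the standard library are available. Lean on these libraries where they do the work, as an engineer would, in place of code of your own. Each camera call takes 0.05 s, during which the arm holds its last target. There are 200 camera calls.

## Task

Stand every sample vial that is on the bench fully down in a bore of the shaker block. Then, with all of them standing there, shake them in two bursts: hold the jog button fully down for at least eight seconds without a break, let it come right up for a moment, hold it down for at least eight seconds again, and let it go. After that move all the vials over into the white transport rack, each standing upright and fully down in a bore of its own, and leave the other things on the bench where they are.

Things in the scene. Friction and masses are not known exactly. Their poses are not given: they have to be found in the camera images.
- vial_0: screw-cap sample vial, 22 mm diameter, 51 mm tall over the cap (the top 6 mm of the cap has no collider: hold it below 45 mm), 18 g, standing upright at the start; origin at the centre of its underside, z along its axis; absent in some runs
- vial_1: screw-cap sample vial, 22 mm diameter, 51 mm tall over the cap (the top 6 mm of the cap has no collider: hold it below 45 mm), 18 g, standing upright at the start; origin at the centre of its underside, z along its axis; absent in some runs
- vial_2: screw-cap sample vial, 22 mm diameter, 51 mm tall over the cap (the top 6 mm of the cap has no collider: hold it below 45 mm), 18 g, standing upright at the start; origin at the centre of its underside, z along its axis; absent in some runs
- vial_3: screw-cap sample vial, 22 mm diameter, 51 mm tall over the cap (the top 6 mm of the cap has no collider: hold it below 45 mm), 18 g, standing upright at the start; origin at the centre of its underside, z along its axis; absent in some runs
- shaker: bench shaker, fixed: white housing 116 x 98 mm (x by y) with an aluminium block 106 x 88 mm on it, whose flat top (66 mm above the bench) has 4 bores, two by two, 58 mm apart along its x and 42 mm along its y; origin at the centre of its underside; its front looks along its -x
- shaker_bore_0 (a point): centre of the FLOOR of bore 0 of the shaker; z up. The bore is 25 mm wide and 16 mm deep, its mouth 16 mm above this point in the block's flat top; a seated vial's origin lies at this point
- shaker_bore_1 (a point): centre of the FLOOR of bore 1 of the shaker; z up. The bore is 25 mm wide and 16 mm deep, its mouth 16 mm above this point in the block's flat top; a seated vial's origin lies at this point
- shaker_bore_2 (a point): centre of the FLOOR of bore 2 of the shaker; z up. The bore is 25 mm wide and 16 mm deep, its mouth 16 mm above this point in the block's flat top; a seated vial's origin lies at this point
- shaker_bore_3 (a point): centre of the FLOOR of bore 3 of the shaker; z up. The bore is 25 mm wide and 16 mm deep, its mouth 16 mm above this point in the block's flat top; a seated vial's origin lies at this point
- rack: loose low white plastic rack, 116 x 88 x 26 mm (x by y by z), 0.6 kg, lying on the bench, with 4 bores, two by two, in its flat top, 58 mm apart along its x and 42 mm along its y; origin at the centre of its underside; same bores as the shaker
- rack_bore_0 (a point): centre of the FLOOR of bore 0 of the rack; z up. The bore is 25 mm wide and 16 mm deep, its mouth 16 mm above this point in the block's flat top; a seated vial's origin lies at this point
- rack_bore_1 (a point): centre of the FLOOR of bore 1 of the rack; z up. The bore is 25 mm wide and 16 mm deep, its mouth 16 mm above this point in the block's flat top; a seated vial's origin lies at this point
- rack_bore_2 (a point): centre of the FLOOR of bore 2 of the rack; z up. The bore is 25 mm wide and 16 mm deep, its mouth 16 mm above this point in the block's flat top; a seated vial's origin lies at this point
- rack_bore_3 (a point): centre of the FLOOR of bore 3 of the rack; z up. The bore is 25 mm wide and 16 mm deep, its mouth 16 mm above this point in the block's flat top; a seated vial's origin lies at this point
- jog_box: loose grey hand-held jog box, 90 x 64 mm, top 37 mm above the bench, 0.7 kg, on rubber feet; origin at the centre of its underside. One black push button of 32 mm diameter in a steel collar stands on its top, 10 mm from the middle towards its -x
- jog_button_top (a point): centre of the top face of the button's cap (moves with it)
- jog_button (a joint): travel of the momentary jog button, m: 0 is out, 0.008 fully down (straight down). Spring return; about 4 N holds it fully down, and the shaker runs while it is at least 6 mm down
- beaker: 50 ml glass beaker, 46 x 46 x 55 mm, bystander
- flask: conical flask with bung, 63 mm wide, 107 mm tall, bystander
- tape_roll: roll of tape lying flat, 66 x 66 x 20 mm, bystander
- timer: digital timer on its foot, 37 x 66 x 62 mm, bystander
- marker: marker pen lying down, 133 mm long, 14 mm high, bystander
- fitting: small tube fitting standing on its head, 13 mm wide, 22 mm tall (its thin upper part has no collider), bystander
There are look-alikes about, which are no part of the job. What is shaped like the vial_2 but blue, green or pink is not meant.

How it is judged (in metres and radians):
On the way, in this order (a step that is already met when the one before it is completed fails the run):
1. every vial present stands fully down in a bore of the shaker, with the jog button out ((distance between vial_0 and shaker_bore_0 below 0.006 m or distance between vial_0 and shaker_bore_1 below 0.006 m or distance between vial_0 and shaker_bore_2 below 0.006 m or distance between vial_0 and shaker_bore_3 below 0.006 m) and angle between each of vial_0, vial_1, vial_2, vial_3's own z axis and vertical below 0.15 rad and (distance between vial_1 and shaker_bore_0 below 0.006 m or distance between vial_1 and shaker_bore_1 below 0.006 m or distance between vial_1 and shaker_bore_2 below 0.006 m or distance between vial_1 and shaker_bore_3 below 0.006 m) and (distance between vial_2 and shaker_bore_0 below 0.006 m or distance between vial_2 and shaker_bore_1 below 0.006 m or distance between vial_2 and shaker_bore_2 below 0.006 m or distance between vial_2 and shaker_bore_3 below 0.006 m) and (distance between vial_3 and shaker_bore_0 below 0.006 m or distance between vial_3 and shaker_bore_1 below 0.006 m or distance between vial_3 and shaker_bore_2 below 0.006 m or distance between vial_3 and shaker_bore_3 below 0.006 m) and value of joint jog_button below 0.0015 m), for 0.3 s.
2. first burst: the jog button is held at least 6 mm down for 8 s without a break, all vials still in the shaker ((distance between vial_0 and shaker_bore_0 below 0.006 m or distance between vial_0 and shaker_bore_1 below 0.006 m or distance between vial_0 and shaker_bore_2 below 0.006 m or distance between vial_0 and shaker_bore_3 below 0.006 m) and angle between each of vial_0, vial_1, vial_2, vial_3's own z axis and vertical below 0.15 rad and (distance between vial_1 and shaker_bore_0 below 0.006 m or distance between vial_1 and shaker_bore_1 below 0.006 m or distance between vial_1 and shaker_bore_2 below 0.006 m or distance between vial_1 and shaker_bore_3 below 0.006 m) and (distance between vial_2 and shaker_bore_0 below 0.006 m or distance between vial_2 and shaker_bore_1 below 0.006 m or distance between vial_2 and shaker_bore_2 below 0.006 m or distance between vial_2 and shaker_bore_3 below 0.006 m) and (distance between vial_3 and shaker_bore_0 below 0.006 m or distance between vial_3 and shaker_bore_1 below 0.006 m or distance between vial_3 and shaker_bore_2 below 0.006 m or distance between vial_3 and shaker_bore_3 below 0.006 m) and value of joint jog_button above 0.006 m), for 8 s.
3. the jog button is let right up, all vials still in the shaker (all of step 1), for 0.2 s.
4. second burst: the jog button is again held at least 6 mm down for 8 s without a break, all vials still in the shaker (all of step 2), for 8 s.
5. the jog button is let go, all vials still in the shaker (all of step 3), for 0.2 s.
At the end, for the whole second after the job is handed in: every vial present stands in a bore of the rack, its underside within 6 mm of the bore floor's centre and within 0.15 rad of upright, at rest; rack and jog box stand flat (0.05 rad); the jog button is out (under 1.5 mm) ((distance between vial_0 and rack_bore_0 below 0.006 m or distance between vial_0 and rack_bore_1 below 0.006 m or distance between vial_0 and rack_bore_2 below 0.006 m or distance between vial_0 and rack_bore_3 below 0.006 m) and angle between each of vial_0, vial_1, vial_2, vial_3's own z axis and vertical below 0.15 rad and (distance between vial_1 and rack_bore_0 below 0.006 m or distance between vial_1 and rack_bore_1 below 0.006 m or distance between vial_1 and rack_bore_2 below 0.006 m or distance between vial_1 and rack_bore_3 below 0.006 m) and (distance between vial_2 and rack_bore_0 below 0.006 m or distance between vial_2 and rack_bore_1 below 0.006 m or distance between vial_2 and rack_bore_2 below 0.006 m or distance between vial_2 and rack_bore_3 below 0.006 m) and (distance between vial_3 and rack_bore_0 below 0.006 m or distance between vial_3 and rack_bore_1 below 0.006 m or distance between vial_3 and rack_bore_2 below 0.006 m or distance between vial_3 and rack_bore_3 below 0.006 m) and linear speed of each of vial_0, vial_1, vial_2, vial_3 below 0.02 m/s and value of joint jog_button below 0.0015 m and angle between each of rack, jog_box's own z axis and vertical below 0.05 rad); the robot touches nothing.
It fails at once if a bystander (beaker, flask, tape roll, timer, marker, tube fitting) is shifted more than 40 mm (distance of any of beaker, flask, tape_roll, timer, marker, fitting from where it was at the start of the episode above 0.04 m).
Of vial_0, vial_1, vial_2, vial_3 only 2 to 4 are there at a start; the rules pass over those that are not, and their reading is None.
At some moment in a run one of jog_box, rack may be knocked a few centimetres aside while the robot is not near it.
It also fails if it takes over 210 s, if anything falls off the work surface, if the arm or the gripper's body presses on something with over 40 N, if the wrist force passes 120 N, or if a joint passes its speed limit or range.

## Working session

There is one attempt and no reset: what is moved stays moved. The work goes in short steps, Python scripts to look and compute and a shell command to move; the robot and the scene stay as the last step left them, time stands still between calls to the robot, and variables do not carry over. Pictures are saved under pics/ and viewed, at most 14 in all, crops included, and the job is handed in when it is done.

```bash
ls; mkdir -p pics; python3 - <<'E'
from rig import r
import cv2,numpy as np
for n in("top","scene","wrist"):
    im=r.grab_frame(n); cv2.imwrite(f"pics/{n}0.png",im[...,::-1]); print(n,r.camera_params(n))
s=r.sense();print(s)
E
```

```text
pics
top {'fx': 380.55928359425974, 'fy': 380.55928359425974, 'cx': 250.94565125009743, 'cy': 187.337741373752, 'rvec': array([ 2.08104258, -2.14291872,  0.20150953]), 'tvec': array([ 161.43177276,  543.42027035, 1144.36702306])}
scene {'fx': 375.3964237106095, 'fy': 375.3964237106095, 'cx': 258.28587031823673, 'cy': 197.02770743707703, 'rvec': array([ 0.70513202, -2.35712051,  1.42998932]), 'tvec': array([ 560.33847225,  144.95618394, 1003.93583318])}
wrist {'fx': 266.9871009818213, 'fy': 266.9871009818213, 'cx': 254.61253775413763, 'cy': 190.92616641564257, 'hand_eye': array([[-6.77006371e-05, -9.63947700e-01, -2.66091765e-01,
         6.83837718e+01],
       [ 9.99999642e-01, -2.89777795e-04,  7.95327228e-04,
        -4.38135359e-01],
       [-8.43761337e-04, -2.66091616e-01,  9.63947374e-01,
        -1.16746710e+02],
       [ 0.00000000e+00,  0.00000000e+00,  0.00000000e+00,
         1.00000000e+00]])}
{'clock': 0.15, 'qpos': array([ 1.20758731e+00,  3.53490486e-01,  1.63393640e+00, -1.37183890e-05,
        1.15521172e+00, -2.40540794e-03]), 'qvel': array([ 0.00017905, -0.00162332, -0.00219169,  0.00028243,  0.00100909,
        0.00098097]), 'joint_efforts': array([ 4.41314814e-04, -6.05634785e+01, -3.42342532e+01, -8.70880831e-05,
        6.16802339e-03, -5.65062987e-05]), 'eef_pos': array([220.53239438, 584.45090197, 255.74475275]), 'tcp_rot': array([-3.14054667e+00,  1.00289004e-05,  2.78079460e+00]), 'contact_force': array([-0.34708888, -0.53683447, -0.0449273 ]), 'wrist_torque': array([0.00496809, 0.02369942, 0.04614453]), 'grasp_force': 0.0, 'opening': 0.9958691713919302}
```

View pics/top0.png

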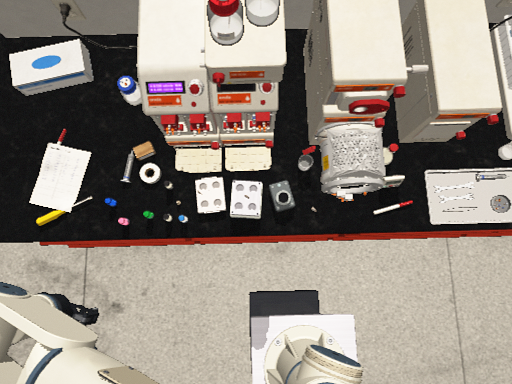

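View pics/scene0.png

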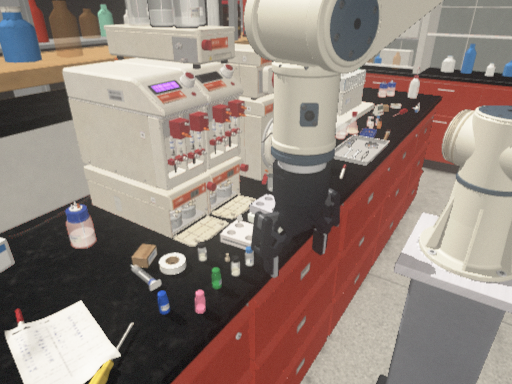

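```bash
python3 - <<'E'
import cv2
a=cv2.imread("pics/top0.png")[140:235,90:330];cv2.imwrite("pics/c1.png",cv2.resize(a,(800,317),interpolation=cv2.INTER_CUBIC))
a=cv2.imread("pics/scene0.png")[190:330,120:340];cv2.imwrite("pics/c2.png",cv2.resize(a,(800,509),interpolation=cv2.INTER_CUBIC))
E
```

```text
(no output)
```

View pics/c1.png

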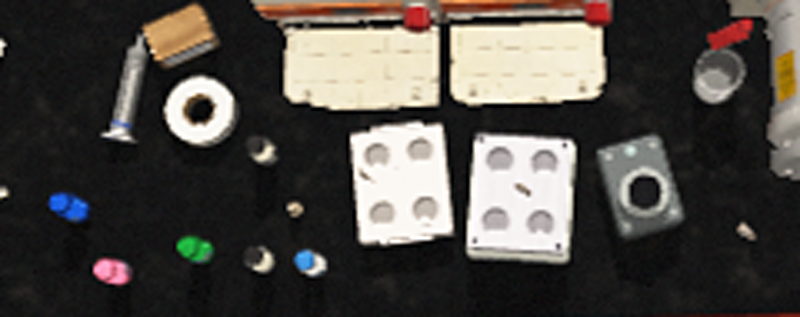

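View pics/c2.png

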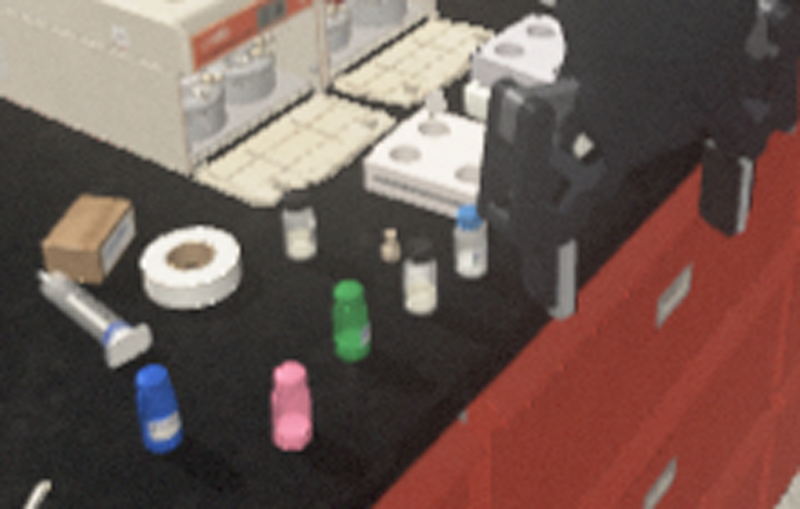

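View pics/wrist0.png

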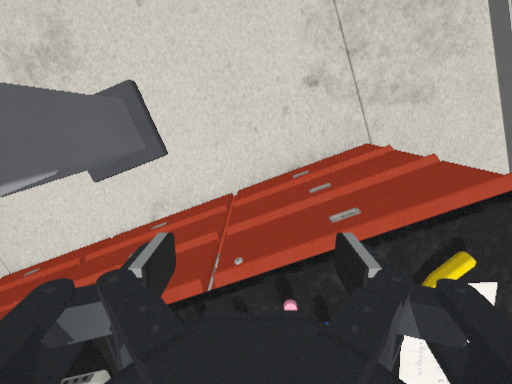

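The top crop shows three clear vials: black caps at about (262,150) and (258,258), and a clear one with a blue cap at (310,262). The solid blue, green and pink look-alikes are at the left. The rack is at (402,185), the shaker at (520,195) and the jog box at (640,190). The scene crop agrees, with the rack low and the shaker tall. The wrist view is still mostly over the floor.

```bash
cat > h.py <<'E'
from rig import r
import cv2,numpy as np
from scipy.spatial.transform import Rotation as Ro
def K(c): return np.array([[c['fx'],0,c['cx']],[0,c['fy'],c['cy']],[0,0,1.]])
def tool(s=None):
    s=s or r.sense(); return Ro.from_euler('xyz',s['tcp_rot']).as_matrix(),np.array(s['eef_pos'])
def cam(n,s=None):
    c=r.camera_params(n)
    if n=='wrist':
        R,t=tool(s);H=c['hand_eye'];return K(c),R@H[:3,:3],R@H[:3,3]+t
    Rc=cv2.Rodrigues(c['rvec'])[0];return K(c),Rc.T,-Rc.T@c['tvec']
def cast(C,uv,z):
    k,R,o=C;uv=np.atleast_2d(uv).astype(float)
    d=np.c_[uv,np.ones(len(uv))]@np.linalg.inv(k).T@R.T
    return o+d*((z-o[2])/d[:,2])[:,None]
def proj(C,P):
    k,R,o=C;p=(np.atleast_2d(P)-o)@R@k.T;return p[:,:2]/p[:,2:]
def shot(name,f):
    s=r.sense();im=r.grab_frame(name)[...,::-1].copy();cv2.imwrite(f'pics/{f}.png',im);return im,cam(name,s)
def delta(P,s=None):  # world point for TCP -> tool-axis shift (m)
    R,t=tool(s);return np.round(R.T@(np.array(P)-t)/1000,4)
E
python3 - <<'E'
from h import *
C=cam('top')
for n,p,z in [('v a',(262,145),45),('v b',(256,255),45),('v blue',(303,257),45),('rackbores',(376,153),26),('',(420,150),26),('',(382,212),26),('',(426,208),26),('shbores',(498,158),66),('',(544,160),66),('',(495,219),66),('',(540,221),66),('button',(643,192),45),('fit?',(295,209),20),('thing',(746,231),5),('tape',(201,110),20),('green',(190,250),40),('pink',(108,270),40),('beaker',(720,75),40),('edge',(600,312),0)]:
    print(n,cast(C,(90+p[0]/3.333,140+p[1]/3.337),z).round(0))
print(C[2])
E
```

```text
v a [[571. 408.  45.]]
v b [[465. 412.  45.]]
v blue [[462. 368.  45.]]
rackbores [[564. 301.  26.]]
 [[565. 259.  26.]]
 [[505. 296.  26.]]
 [[508. 253.  26.]]
shbores [[547. 181.  66.]]
 [[544. 138.  66.]]
 [[489. 185.  66.]]
 [[486. 144.  66.]]
button [[514.  45.  45.]]
fit? [[512. 381.  20.]]
thing [[479. -56.   5.]]
tape [[613. 475.  20.]]
green [[472. 476.  40.]]
pink [[456. 553.  40.]]
beaker [[628. -35.  40.]]
edge [[406.  89.   0.]]
[ 309.90278351  137.69466255 1231.23601946]
```

```bash
python3 -m jog '[[[0,0,0.14],[0,0,0],1],[[0,0,0.14],[0,0,0],1],[[0,0,0.14],[0,0,0],1],[[0,0,0.14],[0,0,0],1],[[0,0,0.14],[0,0,0],1],[[0,0,0.14],[0,0,0],1],[[0,0,0.14],[0,0,0],1],[[0,0,0.14],[0,0,0],1],[[0,0,0.09],[0,0,0],1]]'
python3 -m jog '[[[0,0,0],[-0.023,0.027,0.003],0],[[0,0,0],[-0.023,0.027,0.003],0],[[0,0,0],[-0.023,0.027,0.003],0],[[0,0,0],[-0.023,0.027,0.003],0],[[0,0,0],[-0.023,0.027,0.003],0],[[0,0,0],[-0.023,0.027,0.003],0],[[0,0,0],[-0.023,0.027,0.003],0],[[0,0,0],[-0.023,0.027,0.003],0],[[0,0,0],[-0.023,0.027,0.003],0],[[0,0,0],[-0.023,0.027,0.003],0],[[0,0,0],[-0.023,0.027,0.003],0],[[0,0,0],[0,0,0],0]]'
python3 - <<'E'
from h import *
im,C=shot('wrist','w1')
E
```

```text
clock: 1.05
eef_pos: [220.6, 584.6, 256.0]
tcp_rot: [-3.141, 0.001, 1.565]
contact_force: [0.6, 0.7, 0.1]
opening: 0.995
grasp_force: 0.0
clock: 2.25
eef_pos: [520.1, 329.1, 222.6]
tcp_rot: [3.141, 0.001, 1.568]
contact_force: [-0.7, 1.0, -0.2]
opening: 0.497
grasp_force: 0.0
```

View pics/w1.png

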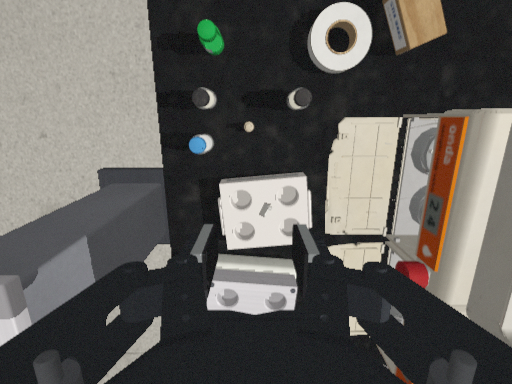

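```bash
python3 -m jog '[[[0,0,0],[0,0,0.02],0],[[0,0,0],[0,0,0.02],0],[[0,0,0],[0,0,0.02],0],[[0,0,0],[0,0,0.02],0],[[0,0,0],[0,0,0],0],[[0,0,0],[0,0,0],0]]'
python3 - <<'E'
from h import *
im,C=shot('wrist','w2')
print(proj(C,[[571,408,51],[465,412,51],[462,368,51],[564,301,26],[505,296,26]]).round())
a=cv2.resize(im[0:240,130:400],(800,711),interpolation=cv2.INTER_CUBIC)[:600]
cv2.imwrite('pics/w2c.png',a)
E
```

```text
clock: 2.9
eef_pos: [517.0, 332.3, 143.4]
tcp_rot: [-3.141, 0.0, 1.572]
contact_force: [-0.6, -0.6, 0.7]
opening: 0.501
grasp_force: 0.0
[[329. 106.]
 [186. 100.]
 [186. 159.]
 [306. 226.]
 [243. 231.]]
```

View pics/w2c.png

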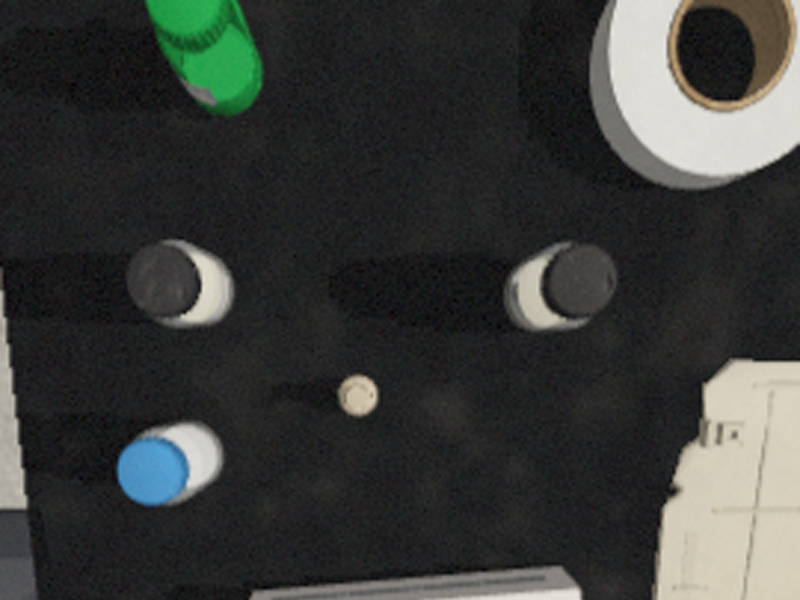

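The crop shows the black cap tops at (581,281) and (165,281), the blue cap top at (153,471) and the fitting at (357,396). There is plenty of free space around each vial.

```bash
python3 - <<'E'
from h import *
C=cam('wrist')
s=800/270
for p in [(581,281),(165,281),(153,471)]: print(cast(C,(130+(p[0]+.5)/s-.5,(p[1]+.5)/s-.5),51).round(1))
for n,p,z in [('base a far',(512,325),0),('fit',(357,396),22)]: print(n,cast(C,(130+(p[0]+.5)/s-.5,(p[1]+.5)/s-.5),z).round(1))
im=cv2.imread('pics/w2.png');h=cv2.cvtColor(im,cv2.COLOR_BGR2HSV);m=cv2.inRange(h,(95,110,110),(115,255,255))
c=max(cv2.findContours(m,0,1)[0],key=cv2.contourArea);print(cv2.minEnclosingCircle(c),cast(C,cv2.minEnclosingCircle(c)[0],51))
E
python3 -m jog '[[[0,0,0],[-0.029,0,-0.006],0],[[0,0,0],[-0.029,0,-0.006],0],[[0,0,0],[-0.029,0,-0.006],0],[[0,0,0],[-0.029,0,-0.006],0],[[0,0,0],[-0.029,0,-0.006],0],[[0,0,0],[-0.029,0,-0.006],0],[[0,0,0],[-0.029,0,-0.006],0],[[0,0,0],[-0.029,0,-0.006],0],[[0,0,0],[0,0,0],0],[[0,0,0],[0,0,0],0]]'
python3 - <<'E'
from h import *
im,C=shot('wrist','w3')
cv2.imwrite('pics/w3c.png',cv2.resize(im[30:330,80:480],(800,600),interpolation=cv2.INTER_CUBIC))
E
```

```text
[[569.3 416.3  51. ]]
[[465.1 416.3  51. ]]
[[458.7 368.5  51. ]]
base a far [[561.3 407.2   0. ]]
fit [[512.6 386.5  22. ]]
((181.13414001464844, 158.381103515625), 11.975886344909668) [[458.54819523 368.70877544  51.        ]]
clock: 3.95
eef_pos: [518.3, 99.8, 192.6]
tcp_rot: [3.139, -0.001, 1.569]
contact_force: [-0.1, -0.7, -0.1]
opening: 0.499
grasp_force: 0.0
```

View pics/w3c.png

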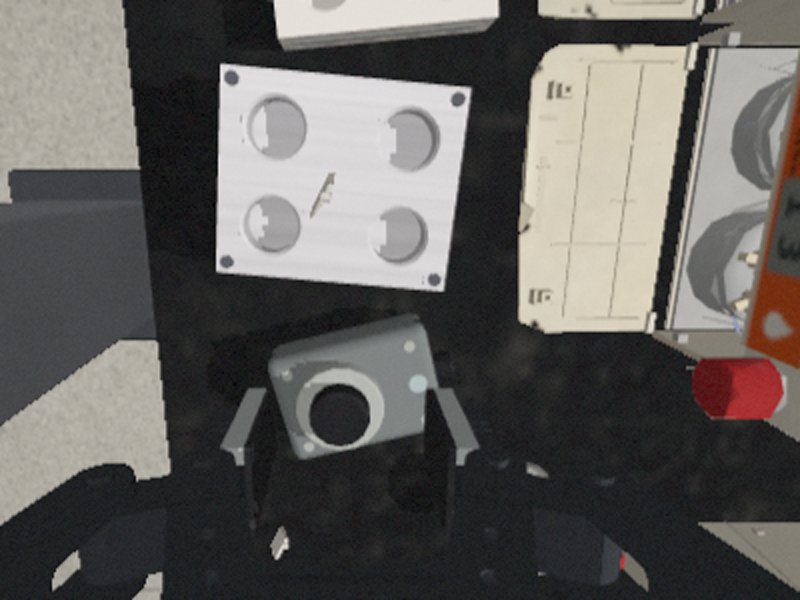

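The picture shows the shaker plate with bore mouths at about (277,127), (411,138), (271,223) and (400,235). The jog box button is at (341,412) in the crop.

```bash
cat > bores.py <<'E'
from h import *
def ell(im,C,cent,z,win=16):
    out=[]
    g=cv2.GaussianBlur(cv2.cvtColor(im,cv2.COLOR_BGR2GRAY),(3,3),0).astype(float)
    for P in cent:
        # radial max-gradient edge of the mouth (12.5 mm about the guess), then circle fit in the plane
        c=np.array(P[:2],float)
        for it in range(4):
            pts=[]
            for a in np.linspace(0,2*np.pi,72,endpoint=False):
                rr=np.arange(9.5,15.6,.25);X=np.c_[c[0]+rr*np.cos(a),c[1]+rr*np.sin(a),np.full(len(rr),z)]
                uv=proj(C,X).astype(np.float32)
                v=cv2.remap(g.astype(np.float32),uv[None,:,0],uv[None,:,1],cv2.INTER_LINEAR)[0]
                d=v[4:]-v[:-4];k=np.argmax(d)
                if d[k]>15: pts.append(X[k+2,:2])
            pts=np.array(pts)
            A=np.c_[2*pts,np.ones(len(pts))];w=np.ones(len(pts))
            for _ in range(8):
                s=np.linalg.lstsq(A*w[:,None],(pts**2).sum(1)*w,rcond=None)[0]
                R=np.sqrt(s[2]+s[0]**2+s[1]**2);e=np.hypot(*(pts-s[:2]).T)-R;w=1/(1+(e/.4)**2)
            c=s[:2]
        out.append([*c,R,len(pts),np.median(abs(e))])
    return np.array(out)
def fit(cs):  # cs order: (+x,+y),(+x,-y),(-x,+y),(-x,-y) -> rigid fit to 58x42 grid
    m=np.array([[29,21],[29,-21],[-29,21],[-29,-21.]]);c=cs[:,:2];cc=c.mean(0)
    H=m.T@(c-cc);th=np.arctan2(H[0,1]-H[1,0],H[0,0]+H[1,1])
    R=np.array([[np.cos(th),-np.sin(th)],[np.sin(th),np.cos(th)]]);g=m@R.T+cc
    return g,th,np.abs(g-c).max()
E
python3 - <<'E'
from bores import *
im=cv2.imread('pics/w3.png');C=cam('wrist')
f=lambda p:(80+p[0]/2-.25,30+p[1]/2-.25)
P=[cast(C,f(p),66)[0] for p in [(411,138),(400,235),(277,127),(271,223)]]
print(np.round(P,1))
e=ell(im,C,P,66);print(e.round(2));g,th,er=fit(e);print(g.round(1),th,er)
print(fit(np.array(P)))
q=[cast(C,f(p),66)[0][:2] for p in [(219,64),(471,88),(443,292),(216,272)]];print(np.round(q,1),np.mean(q,0))
print('button',cast(C,f((341,412)),45))
E
```

```text
[[543.7 183.2  66. ]
 [540.  141.7  66. ]
 [486.1 187.7  66. ]
 [481.9 147.1  66. ]]
[[5.4329e+02 1.8247e+02 1.2830e+01 5.7000e+01 1.3000e-01]
 [5.3958e+02 1.4137e+02 1.2780e+01 5.7000e+01 2.2000e-01]
 [4.8613e+02 1.8742e+02 1.2890e+01 6.7000e+01 1.3000e-01]
 [4.8239e+02 1.4640e+02 1.2910e+01 7.1000e+01 1.4000e-01]]
[[543.6 182.8]
 [539.9 140.9]
 [485.8 187.9]
 [482.1 146.1]] -0.08821981289006375 0.4685583085258145
(array([[543.69547088, 183.2712254 ],
       [539.96440587, 141.43727801],
       [485.92478163, 188.4236485 ],
       [482.19371662, 146.58970111]]), np.float64(-0.08895214003058868), np.float64(0.7192163830227969))
[[462.9 212.4]
 [568.4 203.1]
 [560.6 115.4]
 [455.8 124.9]] [511.92130429 163.96796811]
button [[512.56303227  45.07465709  45.        ]]
```

```bash
python3 -m jog '[[[0,0,0],[0.027,-0.006,0.006],0],[[0,0,0],[0.027,-0.006,0.006],0],[[0,0,0],[0.027,-0.006,0.006],0],[[0,0,0],[0.027,-0.006,0.006],0],[[0,0,0],[0.027,-0.006,0.006],0],[[0,0,0],[0.027,-0.006,0.006],0],[[0,0,0],[0.027,-0.006,0.006],0],[[0,0,0],[0.027,-0.006,0.006],0],[[0,0,0],[0.027,-0.006,0.006],0],[[0,0,0],[0.026,-0.006,0.006],0],[[0,0,0],[0,0,0],0],[[0,0,0],[0,0,0],0]]'
python3 -c "
from h import *
print(r.sense()['eef_pos'],delta([458.6,368.6,46]))"
```

```text
clock: 5.2
eef_pos: [456.8, 369.8, 131.0]
tcp_rot: [-3.141, 0.0, 1.573]
contact_force: [0.2, 0.5, 0.3]
opening: 0.499
grasp_force: 0.0
[456.78476616 369.84461668 130.99981971] [-0.0012  0.0019  0.085 ]
```

```bash
python3 -m jog '[[[0,0,0],[-0.001,0.002,0.025],0],[[0,0,0],[0,0,0.025],0],[[0,0,0],[0,0,0.025],0],[[0,0,0],[0,0,0.010],0],[[0,0,0],[0,0,0],0],[[0,0,0],[0,0,0],-1],[[0,0,0],[0,0,0],-1],[[0,0,0],[0,0,0],-1],[[0,0,0],[0,0,0],-1],[[0,0,0],[0,0,0],-1]]' 25
python3 -c "
from h import *
print(r.sense()['eef_pos'])"
```

```text
clock: 6.2
eef_pos: [460.3, 368.3, 47.2]
tcp_rot: [3.14, -0.001, 1.571]
contact_force: [0.4, 0.5, 6.7]
opening: 0.244
grasp_force: 24.6
[460.29565677 368.29481974  47.2419329 ]
```

```bash
python3 -m jog '[[[0,0,0],[0,0,-0.02],-1],[[0,0,0],[0,0,-0.025],-1],[[0,0,0],[0,0,-0.025],-1],[[0,0,0],[0,0,-0.025],-1],[[0,0,0],[0,0,0],-1],[[0,0,0],[0,0,0],-1]]'
python3 - <<'E'
from h import *
im,C=shot('wrist','w4')
print(r.sense()['eef_pos'])
cv2.imwrite('pics/w4c.png',cv2.resize(im[150:384,130:380],(640,599),interpolation=cv2.INTER_CUBIC))
R,t=tool();print(proj(C,[t+R@[0,0,-5],t+R@[0,0,46]]))
h=cv2.cvtColor(im,cv2.COLOR_BGR2HSV);m=cv2.inRange(h,(95,110,80),(115,255,255))
for c in cv2.findContours(m,0,1)[0]:
  if cv2.contourArea(c)>60: print(cv2.minEnclosingCircle(c),cv2.contourArea(c))
E
```

```text
clock: 6.8
eef_pos: [459.6, 367.8, 141.5]
tcp_rot: [3.141, -0.001, 1.571]
contact_force: [-0.0, 0.3, 0.3]
opening: 0.248
grasp_force: 24.5
[459.20306788 367.42574299 140.68093513]
[[255.94274903 265.63065747]
 [255.48867629 224.20953123]]
((257.0502624511719, 258.6269836425781), 20.02056121826172) 1134.5
```

View pics/w4c.png

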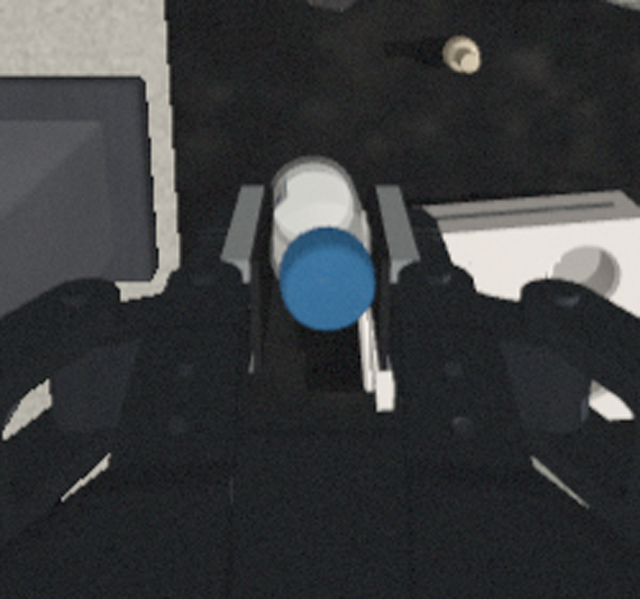

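The held vial fills the gap between the pads, with its cap at (327,279) and base at (315,195) in the crop. It leans slightly, so I'll hover over the bore and compare there.

```bash
python3 -m jog '[[[0,0,0.0885],[0,0,0],-1],[[0,0,0],[-0.0243,0.0047,0],-1],[[0,0,0],[-0.0243,0.0047,0],-1],[[0,0,0],[-0.0243,0.0047,0],-1],[[0,0,0],[-0.0243,0.0047,0],-1],[[0,0,0],[-0.0243,0.0047,0],-1],[[0,0,0],[-0.0243,0.0047,0],-1],[[0,0,0],[-0.0243,0.0047,0],-1],[[0,0,0],[-0.0243,0.0047,0],-1],[[0,0,0],[-0.0243,0.0047,0],-1],[[0,0,0],[0,0,0],-1],[[0,0,0],[0,0,0],-1]]'
python3 -c "
from h import *
print(r.sense()['eef_pos'],delta([482.1,146.1,117]))"
```

```text
clock: 8.05
eef_pos: [481.9, 145.8, 140.3]
tcp_rot: [-3.14, 0.0, 1.481]
contact_force: [0.1, 0.7, -0.2]
opening: 0.242
grasp_force: 24.5
[481.88757801 145.81358018 140.32540215] [0.0003 0.0002 0.0233]
```

```bash
python3 -m jog '[[[0,0,0],[0,0,0.0125],-1],[[0,0,0],[0,0,0.0105],-1],[[0,0,0],[0,0,0],-1],[[0,0,0],[0,0,0],-1]]'
python3 - <<'E'
from h import *
im,C=shot('wrist','w5');R,t=tool();print(t)
P=[[482.1,146.1,66],t+R@[0,0,47.2]]
print(proj(C,P)-[180,150],proj(C,P))
cv2.imwrite('pics/w5c.png',cv2.resize(im[150:300,180:340],(640,600),interpolation=cv2.INTER_CUBIC))
E
```

```text
clock: 8.45
eef_pos: [481.9, 146.5, 117.5]
tcp_rot: [-3.14, 0.001, 1.483]
contact_force: [0.1, 0.2, 0.3]
opening: 0.244
grasp_force: 24.5
[482.26906633 146.52873246 117.96088477]
[[76.56951684 71.31981214]
 [76.76395506 73.4302027 ]] [[256.56951684 221.31981214]
 [256.76395506 223.4302027 ]]
```

View pics/w5c.png

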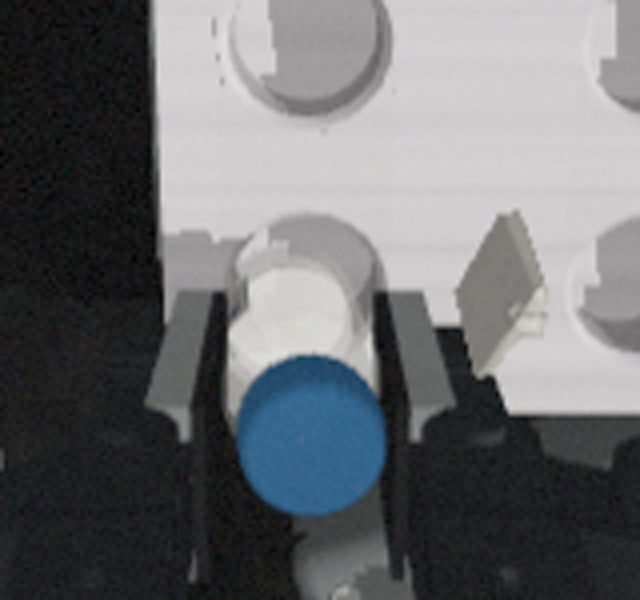

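The mouth spans x 228–386 in the crop, matching the predicted centre at 306. The cap is at (311,435), and the base sits slightly low and left of the bore centre. I'll shift 1.5 mm in both axes and descend slowly, watching the force.

```bash
python3 -m jog '[[[0,0,0],[0.0015,0.0015,0],-1],[[0,0,0],[0,0,0.003],-1],[[0,0,0],[0,0,0.003],-1],[[0,0,0],[0,0,0.003],-1],[[0,0,0],[0,0,0],-1]]'
python3 - <<'E'
from h import *
im,C=shot('wrist','w6');R,t=tool();print(t,r.sense()['contact_force'])
cv2.imwrite('pics/w6c.png',cv2.resize(im[150:300,180:340],(640,600),interpolation=cv2.INTER_CUBIC))
E
```

```text
clock: 9.0
eef_pos: [483.7, 147.4, 108.8]
tcp_rot: [-3.141, 0.0, 1.482]
contact_force: [-0.1, 0.5, 0.0]
opening: 0.249
grasp_force: 24.5
[483.84698409 147.42098231 109.00166159] [-0.0959519  -0.07052005  0.39068315]
```

```bash
python3 -m jog '[[[0,0,0],[0,0,0.004],-1],[[0,0,0],[0,0,0.004],-1],[[0,0,0],[0,0,0.002],-1],[[0,0,0],[0,0,0],-1]]'
```

```text
clock: 9.45
eef_pos: [483.8, 147.5, 98.8]
tcp_rot: [-3.141, 0.0, 1.482]
contact_force: [0.3, -0.6, 0.3]
opening: 0.244
grasp_force: 24.5
```

```bash
python3 -m jog '[[[0,0,0],[0,0,0],0],[[0,0,0],[0,0,0],0],[[0,0,0],[0,0,0],0],[[0,0,0],[0,0,-0.014],0],[[0,0,0],[0,0,-0.014],0],[[0,0,0],[0,0,-0.014],0],[[0,0,-0.0885],[0,0,-0.01],0]]'
python3 -m jog '[[[0,0,0],[0.027,-0.0019,0],0],[[0,0,0],[0.027,-0.0019,0],0],[[0,0,0],[0.027,-0.0019,0],0],[[0,0,0],[0.027,-0.0019,0],0],[[0,0,0],[0.027,-0.0019,0],0],[[0,0,0],[0.027,-0.0019,0],0],[[0,0,0],[0.027,-0.0019,0],0],[[0,0,0],[0.027,-0.0019,0],0],[[0,0,0],[0.027,-0.0019,0],0],[[0,0,0],[0.026,-0.0018,0],0],[[0,0,0],[0,0,0],0],[[0,0,0],[0,0,0],0]]'
python3 -c "
from h import *
shot('top','t7')
print(r.sense()['eef_pos'],delta([465.1,416.3,46]))"
```

```text
clock: 10.15
eef_pos: [484.4, 147.6, 152.3]
tcp_rot: [3.141, -0.0, 1.571]
contact_force: [-0.6, -0.5, -0.0]
opening: 0.502
grasp_force: 0.0
clock: 11.35
eef_pos: [464.8, 416.6, 151.1]
tcp_rot: [-3.141, 0.001, 1.572]
contact_force: [0.4, 0.0, 0.1]
opening: 0.499
grasp_force: 0.0
[464.87603766 415.95665809 151.04273004] [0.0004 0.0003 0.105 ]
```

```bash
python3 -m jog '[[[0,0,0],[0,0,0.03],0],[[0,0,0],[0,0,0.03],0],[[0,0,0],[0,0,0.025],0],[[0,0,0],[0,0,0.012],0],[[0,0,0],[0,0,0.007],0],[[0,0,0],[0,0,0],-0.2],[[0,0,0],[0,0,0],-0.4],[[0,0,0],[0,0,0],-0.45],[[0,0,0],[0,0,0],-1],[[0,0,0],[0,0,0],-1],[[0,0,0],[0,0,0],-1]]' 25
python3 -m jog '[[[0,0,0],[0,0,-0.02],-1],[[0,0,0],[0,0,-0.025],-1],[[0,0,0],[0,0,-0.025],-1],[[0,0,0],[0,0,-0.025],-1],[[0,0,0.0885],[0,0,0],-1],[[0,0,0],[0,0,0],-1]]'
python3 -c "
from h import *
shot('wrist','w7')
print(r.sense()['eef_pos'],delta([485.8,187.9,141]))"
```

```text
clock: 12.5
eef_pos: [465.7, 417.1, 48.5]
tcp_rot: [3.14, -0.001, 1.571]
contact_force: [-0.5, -1.0, 6.4]
opening: 0.243
grasp_force: 24.3
clock: 13.1
eef_pos: [465.5, 416.9, 143.5]
tcp_rot: [3.14, -0.001, 1.481]
contact_force: [-0.0, 0.5, -0.8]
opening: 0.243
grasp_force: 24.4
[465.12854953 416.546061   142.64723965] [-0.226   0.0404  0.0016]
```

```bash
python3 -m jog '[[[0,0,0],[-0.0225,0.004,0],-1],[[0,0,0],[-0.0225,0.004,0],-1],[[0,0,0],[-0.0225,0.004,0],-1],[[0,0,0],[-0.0225,0.004,0],-1],[[0,0,0],[-0.0225,0.004,0],-1],[[0,0,0],[-0.0225,0.004,0],-1],[[0,0,0],[-0.0225,0.004,0],-1],[[0,0,0],[-0.0225,0.004,0],-1],[[0,0,0],[-0.0225,0.0045,0.01],-1],[[0,0,0],[-0.0225,0.0045,0.014],-1],[[0,0,0],[0,0,0],-1],[[0,0,0],[0,0,0],-1]]'
python3 - <<'E'
from h import *
im,C=shot('wrist','w8');R,t=tool();print(t,delta([485.8,187.9,101]))
P=[[485.8,187.9,66],t+R@[0,0,48],t+R@[0,0,-3]];print((proj(C,P)-[180,150])*4)
a=cv2.resize(im[150:300,180:340],(640,600),interpolation=cv2.INTER_CUBIC)[100:];b=cv2.imread('pics/w6c.png')[100:]
cv2.imwrite('pics/w8c.png',cv2.resize(cv2.hconcat([a,b]),(800,312),interpolation=cv2.INTER_AREA))
E
```

```text
clock: 14.35
eef_pos: [485.8, 188.6, 117.8]
tcp_rot: [-3.14, 0.0, 1.482]
contact_force: [-0.2, -0.2, -0.4]
opening: 0.239
grasp_force: 24.4
[486.16410533 189.18251299 118.23476418] [-0.0013 -0.0002  0.0172]
[[305.54600157 286.24125142]
 [307.09949891 288.4762498 ]
 [309.90205364 451.02573566]]
```

View pics/w8c.png

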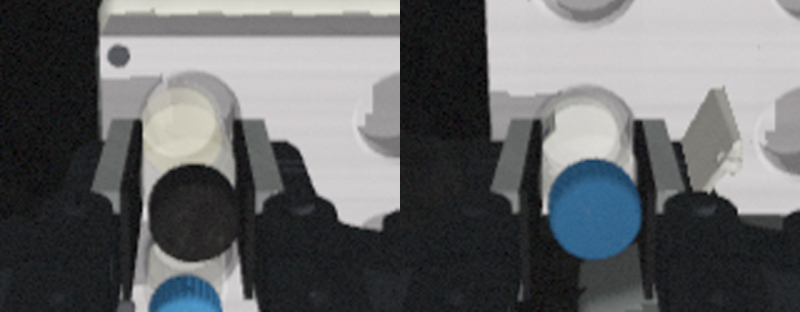

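The left half shows the held black-cap vial: its base is about 2 mm left of the bore centre, and it is fine in the other axis. I'll shift +1.5 mm along tool y and descend.

```bash
python3 -m jog '[[[0,0,0],[-0.0005,0.0015,0],-1],[[0,0,0],[0,0,0.003],-1],[[0,0,0],[0,0,0.003],-1],[[0,0,0],[0,0,0.003],-1],[[0,0,0],[0,0,0],-1],[[0,0,0],[0,0,0],-1]]'
```

```text
clock: 15.0
eef_pos: [487.5, 188.2, 109.1]
tcp_rot: [-3.141, 0.0, 1.483]
contact_force: [0.5, -1.3, -0.9]
opening: 0.244
grasp_force: 24.1
```

```bash
python3 -m jog '[[[0,0,0],[0,0,0.004],-1],[[0,0,0],[0,0,0.004],-1],[[0,0,0],[0,0,0.0015],-1],[[0,0,0],[0,0,0],-1]]'
```

```text
clock: 15.4
eef_pos: [487.4, 188.1, 99.4]
tcp_rot: [-3.141, 0.0, 1.482]
contact_force: [0.9, -0.5, -0.5]
opening: 0.242
grasp_force: 24.1
```

```bash
python3 -m jog '[[[0,0,0],[0,0,0],0],[[0,0,0],[0,0,0],0],[[0,0,0],[0,0,0],0],[[0,0,0],[0,0,-0.014],0],[[0,0,0],[0,0,-0.014],0],[[0,0,0],[0,0,-0.014],0],[[0,0,-0.0885],[0,0,-0.01],0]]'
python3 -m jog '[[[0,0,0],[0.0228,0.0082,0],0],[[0,0,0],[0.0228,0.0082,0],0],[[0,0,0],[0.0228,0.0082,0],0],[[0,0,0],[0.0228,0.0082,0],0],[[0,0,0],[0.0228,0.0082,0],0],[[0,0,0],[0.0228,0.0082,0],0],[[0,0,0],[0.0228,0.0082,0],0],[[0,0,0],[0.0228,0.0082,0],0],[[0,0,0],[0.0228,0.0082,0],0],[[0,0,0],[0.0228,0.0082,0],0],[[0,0,0],[0,0,0],0],[[0,0,0],[0,0,0],0]]'
python3 -c "
from h import *
print(r.sense()['eef_pos'],delta([569.3,416.3,47]))"
```

```text
clock: 16.1
eef_pos: [488.0, 188.4, 153.8]
tcp_rot: [3.14, -0.001, 1.571]
contact_force: [-0.5, 0.2, -1.4]
opening: 0.497
grasp_force: 0.0
clock: 17.3
eef_pos: [569.4, 416.3, 152.4]
tcp_rot: [3.142, 0.0, 1.571]
contact_force: [-0.1, 0.3, 0.0]
opening: 0.501
grasp_force: 0.0
[569.36780713 416.30243783 152.39225485] [ 0.000e+00 -1.000e-04  1.054e-01]
```

```bash
python3 -m jog '[[[0,0,0],[0,0.001,0.03],0],[[0,0,0],[0,0,0.03],0],[[0,0,0],[0,0,0.025],0],[[0,0,0],[0,0,0.012],0],[[0,0,0],[0,0,0.008],0],[[0,0,0],[0,0,0],-0.2],[[0,0,0],[0,0,0],-0.4],[[0,0,0],[0,0,0],-0.45],[[0,0,0],[0,0,0],-1],[[0,0,0],[0,0,0],-1],[[0,0,0],[0,0,0],-1]]' 25
python3 -m jog '[[[0,0,0],[0,0,-0.02],-1],[[0,0,0],[0,0,-0.025],-1],[[0,0,0],[0,0,-0.025],-1],[[0,0,0],[0,0,-0.025],-1],[[0,0,0.0885],[0,0,0],-1],[[0,0,0],[0,0,0],-1]]'
python3 -c "
from h import *
print(r.sense()['eef_pos'],delta([543.6,182.8,119]))"
```

```text
clock: 18.4
eef_pos: [571.2, 416.7, 48.1]
tcp_rot: [3.14, -0.001, 1.571]
contact_force: [-2.0, -1.0, 7.0]
opening: 0.241
grasp_force: 24.7
clock: 19.0
eef_pos: [570.9, 416.5, 143.0]
tcp_rot: [3.14, -0.001, 1.481]
contact_force: [0.1, 1.1, 0.3]
opening: 0.241
grasp_force: 24.6
[570.92180897 416.47623906 143.01489171] [-0.2352 -0.0063  0.0237]
```

```bash
python3 -m jog '[[[0,0,0],[-0.0235,-0.0005,0],-1],[[0,0,0],[-0.0235,-0.0005,0],-1],[[0,0,0],[-0.0235,-0.0005,0],-1],[[0,0,0],[-0.0235,-0.0005,0],-1],[[0,0,0],[-0.0235,-0.0005,0],-1],[[0,0,0],[-0.0235,-0.0005,0],-1],[[0,0,0],[-0.0235,-0.0005,0],-1],[[0,0,0],[-0.0235,-0.0005,0],-1],[[0,0,0],[-0.0235,-0.0005,0.01],-1],[[0,0,0],[-0.0235,-0.0005,0.014],-1],[[0,0,0],[0,0,0],-1],[[0,0,0],[0,0,0],-1]]'
python3 - <<'E'
from h import *
im,C=shot('wrist','w9');R,t=tool();print(t,delta([543.6,182.8,101]))
P=[[543.6,182.8,66],t+R@[0,0,48],t+R@[0,0,-3]];print((proj(C,P)-[180,150])*4)
a=cv2.resize(im[150:300,180:340],(640,600),interpolation=cv2.INTER_CUBIC)[100:]
cv2.imwrite('pics/w9c.png',a)
E
```

```text
clock: 20.2
eef_pos: [544.5, 182.3, 117.3]
tcp_rot: [-3.14, 0.0, 1.483]
contact_force: [0.4, 0.4, -1.1]
opening: 0.247
grasp_force: 24.6
[545.03430646 182.87714668 117.77860571] [-0.0002 -0.0014  0.0168]
[[299.32056754 281.09080957]
 [307.91670645 288.40979602]
 [311.0181558  450.94917903]]
```

View pics/w9c.png

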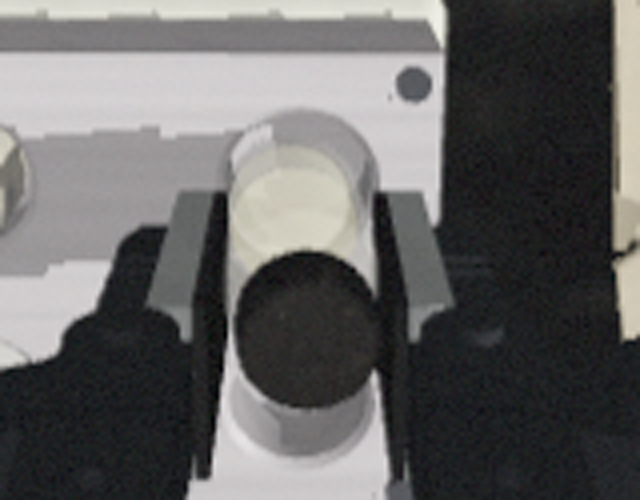

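The bore spans x 226–379 and the powder centre is at (293,205), so the vial is within about 1 mm of the bore centre. Descending.

```bash
python3 -m jog '[[[0,0,0],[0,0.0007,0],-1],[[0,0,0],[0,0,0.003],-1],[[0,0,0],[0,0,0.003],-1],[[0,0,0],[0,0,0.003],-1],[[0,0,0],[0,0,0],-1]]' && python3 -m jog '[[[0,0,0],[0,0,0.004],-1],[[0,0,0],[0,0,0.004],-1],[[0,0,0],[0,0,0.001],-1],[[0,0,0],[0,0,0],-1],[[0,0,0],[0,0,0],0],[[0,0,0],[0,0,0],0],[[0,0,0],[0,0,0],0],[[0,0,0],[0,0,-0.014],0],[[0,0,0],[0,0,-0.014],0],[[0,0,0],[0,0,-0.03],0],[[0,0,0],[0,0,-0.03],0]]'
```

```text
clock: 20.75
eef_pos: [545.2, 182.5, 108.2]
tcp_rot: [-3.141, 0.0, 1.483]
contact_force: [-0.4, -0.4, 0.3]
opening: 0.24
grasp_force: 24.6
clock: 21.85
eef_pos: [545.5, 182.5, 189.9]
tcp_rot: [3.141, -0.0, 1.482]
contact_force: [-0.3, 0.8, -0.1]
opening: 0.503
grasp_force: 0.0
```

```bash
python3 -m jog '[[[0,0,0],[-0.021,-0.0056,0],0],[[0,0,0],[-0.021,-0.0056,0],0],[[0,0,0],[-0.021,-0.0056,0],0],[[0,0,0],[-0.021,-0.0056,0],0],[[0,0,0],[0,0,0],0],[[0,0,0],[0,0,0],0]]'
python3 - <<'E'
from h import *
im,C=shot('wrist','w10')
cv2.imwrite('pics/w10c.png',cv2.resize(im[30:330,80:480],(800,600),interpolation=cv2.INTER_CUBIC))
print(proj(C,[[543.6,182.8,101],[485.8,187.9,101],[482.1,146.1,101]]))
E
```

```text
clock: 22.45
eef_pos: [516.4, 100.8, 189.1]
tcp_rot: [3.14, -0.001, 1.481]
contact_force: [0.6, -0.3, -0.7]
opening: 0.501
grasp_force: 0.0
[[283.17850418  93.3504264 ]
 [202.94134584  93.47964556]
 [205.83035084 151.69961649]]
```

View pics/w10c.png

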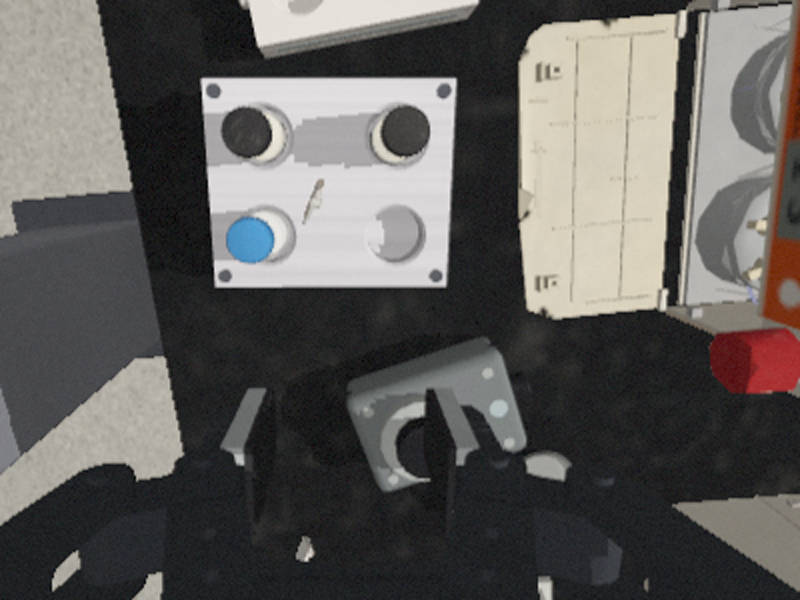

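All three vials are standing in the shaker, with caps at the predicted pixels. The jog box has been knocked: its button is now near (420,447) in the crop, partly hidden by a finger. I'll step over, shut the fingers and measure again.

```bash
python3 -m jog '[[[0,0,0],[-0.01,0.016,0],-1],[[0,0,0],[-0.01,0.016,0],-1],[[0,0,0],[-0.01,0.016,0],-1],[[0,0,0],[-0.01,0.016,0],-1],[[0,0,0],[0,0.016,0],-1],[[0,0,0],[0,0,0],-1],[[0,0,0],[0,0,0],-1]]'
python3 - <<'E'
from h import *
im,C=shot('wrist','w11')
cv2.imwrite('pics/w11c.png',cv2.resize(im[100:300,100:367],(800,600),interpolation=cv2.INTER_CUBIC))
E
```

```text
clock: 23.2
eef_pos: [592.1, 53.3, 187.3]
tcp_rot: [-3.141, 0.0, 1.482]
contact_force: [-0.5, 0.4, -1.0]
opening: 0.004
grasp_force: 0.0
```

View pics/w11c.png

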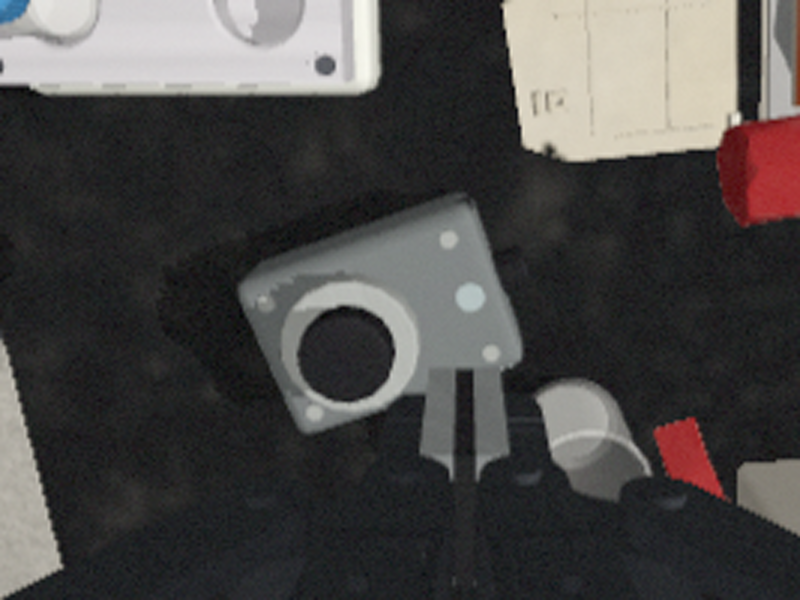

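The jog box is in clear view, with the button centre at (346,353) and its radius about 49 px in the crop. The shut fingertips are at (463,370) and the beaker is at (590,440).

```bash
python3 - <<'E'
from h import *
C=cam('wrist');f=lambda p:(100+(p[0]+.5)*267/800-.5,100+(p[1]+.5)/3-.5)
for z in(41,45,49):
  b=cast(C,[f((346,353)),f((297,353)),f((395,353))],z);print(b[0].round(1),np.linalg.norm(b[1]-b[2]).round(1))
q=cast(C,[f(p) for p in[(240,290),(470,198),(520,360),(302,432)]],37);print(q.round(1),[np.linalg.norm(q[i]-q[i-1]).round(1) for i in range(4)])
print(delta([*cast(C,f((346,353)),45)[0][:2],90]))
E
```

```text
[546.   23.4  41. ] 34.4
[546.8  24.9  45. ] 33.9
[547.5  26.4  49. ] 33.3
[[511.4  48.4  37. ]
 [594.   73.5  37. ]
 [606.7  13.8  37. ]
 [525.2  -7.2  37. ]] [np.float64(57.3), np.float64(86.4), np.float64(61.1), np.float64(84.2)]
[-0.0325 -0.042   0.0974]
```

```bash
python3 -m jog '[[[0,0,0],[-0.008,-0.0105,0.02],-1],[[0,0,0],[-0.008,-0.0105,0.02],-1],[[0,0,0],[-0.008,-0.0105,0.02],-1],[[0,0,0],[-0.0085,-0.0105,0.02],-1],[[0,0,0],[0,0,0.015],-1],[[0,0,0],[0,0,0],-1],[[0,0,0],[0,0,0],-1]]'
python3 -m jog '[[[0,0,0],[0,0,0.005],-1],[[0,0,0],[0,0,0.005],-1],[[0,0,0],[0,0,0.004],-1],[[0,0,0],[0,0,0.004],-1],[[0,0,0],[0,0,0],-1],[[0,0,0],[0,0,0],-1]]'
```

```text
clock: 23.95
eef_pos: [547.1, 25.4, 93.1]
tcp_rot: [-3.141, 0.0, 1.483]
contact_force: [0.3, 0.7, 0.7]
opening: -0.001
grasp_force: 0.0
clock: 24.55
eef_pos: [548.4, 25.4, 77.4]
tcp_rot: [3.139, -0.0, 1.482]
contact_force: [-7.5, 0.7, 33.0]
opening: 0.0
grasp_force: 16.4
```

```bash
python3 -m jog '[[[0,0,0],[0,0,-0.007],-1],[[0,0,0],[0,0,-0.008],-1],[[0,0,0],[0.004,0.001,0],-1],[[0,0,0],[0,0,0],-1]]'
python3 -m jog '[[[0,0,0],[0,0,0.004],-1],[[0,0,0],[0,0,0.003],-1],[[0,0,0],[0,0,0],-1],[[0,0,0],[0,0,0],-1]]'
python3 -m jog '[[[0,0,0],[0,0,0.002],-1],[[0,0,0],[0,0,0],-1],[[0,0,0],[0,0,0],-1]]'
python3 -m jog '[[[0,0,0],[0,0,0.002],-1],[[0,0,0],[0,0,0],-1],[[0,0,0],[0,0,0],-1]]'
```

```text
clock: 24.95
eef_pos: [548.5, 29.4, 89.6]
tcp_rot: [-3.141, -0.0, 1.482]
contact_force: [-0.1, -0.4, -1.1]
opening: 0.002
grasp_force: 0.0
clock: 25.35
eef_pos: [548.4, 29.2, 82.5]
tcp_rot: [-3.141, -0.0, 1.482]
contact_force: [-0.5, 0.8, 2.6]
opening: -0.004
grasp_force: 1.1
clock: 25.65
eef_pos: [548.5, 29.1, 80.8]
tcp_rot: [-3.141, -0.0, 1.482]
contact_force: [-0.4, 1.8, 2.4]
opening: 0.001
grasp_force: 1.4
clock: 25.95
eef_pos: [548.5, 29.1, 78.8]
tcp_rot: [-3.141, -0.0, 1.482]
contact_force: [0.2, 1.7, 2.8]
opening: -0.002
grasp_force: 1.8
```

```bash
python3 -m jog '[[[0,0,0],[0,0,0.0015],-1],[[0,0,0],[0,0,0],-1],[[0,0,0],[0,0,0],-1]]'
python3 -m jog '[[[0,0,0],[0,0,0.001],-1],[[0,0,0],[0,0,0],-1],[[0,0,0],[0,0,0],-1]]'
```

```text
clock: 26.25
eef_pos: [548.6, 29.1, 77.9]
tcp_rot: [-3.142, -0.0, 1.482]
contact_force: [-4.0, 1.7, 12.4]
opening: 0.001
grasp_force: 6.1
clock: 26.55
eef_pos: [548.6, 29.1, 77.6]
tcp_rot: [3.141, -0.0, 1.482]
contact_force: [-6.6, 2.1, 21.7]
opening: 0.001
grasp_force: 11.0
```

```bash
for z in 0.007 0.0015 0.0015; do :; done; python3 -m jog '[[[0,0,0],[0,0,-0.007],-1],[[0,0,0],[0,0,0],-1],[[0,0,0],[0,0,0],-1]]'; python3 -m jog '[[[0,0,0],[0,0,-0.0015],-1],[[0,0,0],[0,0,0],-1],[[0,0,0],[0,0,0],-1]]'; python3 -m jog '[[[0,0,0],[0,0,-0.0015],-1],[[0,0,0],[0,0,0],-1],[[0,0,0],[0,0,0],-1]]'
```

```text
clock: 26.85
eef_pos: [548.9, 29.0, 83.3]
tcp_rot: [3.141, 0.0, 1.482]
contact_force: [1.0, 1.6, 1.8]
opening: -0.003
grasp_force: 1.0
clock: 27.15
eef_pos: [548.7, 29.0, 84.6]
tcp_rot: [3.141, 0.0, 1.482]
contact_force: [1.5, 0.7, 1.9]
opening: 0.001
grasp_force: 0.8
clock: 27.45
eef_pos: [548.2, 29.0, 86.1]
tcp_rot: [-3.141, 0.0, 1.482]
contact_force: [-0.6, -0.7, 0.8]
opening: 0.003
grasp_force: 0.4
```

```bash
python3 -m jog '[[[0,0,0],[0,0,0.003],-1],[[0,0,0],[0,0,0.003],-1],[[0,0,0],[0,0,0.0033],-1],[[0,0,0],[0,0,0],-1],[[0,0,0],[0,0,0],-1]]'
H='x'; python3 -m jog '[[[0,0,0],[0,0,0],-1],[[0,0,0],[0,0,0],-1],[[0,0,0],[0,0,0],-1],[[0,0,0],[0,0,0],-1],[[0,0,0],[0,0,0],-1],[[0,0,0],[0,0,0],-1],[[0,0,0],[0,0,0],-1],[[0,0,0],[0,0,0],-1],[[0,0,0],[0,0,0],-1],[[0,0,0],[0,0,0],-1],[[0,0,0],[0,0,0],-1],[[0,0,0],[0,0,0],-1]]'
python3 - <<'E'
from h import *
a,_=shot('top','t11');b=r.grab_frame('top')[...,::-1];d=cv2.absdiff(a,b).max(2)
ys,xs=np.where(d>60);print(len(ys),ys.min() if len(ys) else 0,ys.max() if len(ys) else 0,xs.min() if len(ys) else 0,xs.max() if len(ys) else 0)
E
```

```text
clock: 27.95
eef_pos: [548.5, 29.1, 77.8]
tcp_rot: [-3.141, 0.0, 1.482]
contact_force: [-5.1, -0.2, 17.2]
opening: 0.001
grasp_force: 8.4
clock: 29.15
eef_pos: [548.5, 29.1, 77.8]
tcp_rot: [-3.141, 0.0, 1.482]
contact_force: [-5.3, 1.0, 16.1]
opening: -0.005
grasp_force: 8.3
0 0 0 0 0
```

```bash
python3 -m jog '[[[0,0,0],[0,0,0],-1],[[0,0,0],[0,0,0],-1],[[0,0,0],[0,0,0],-1],[[0,0,0],[0,0,0],-1],[[0,0,0],[0,0,0],-1],[[0,0,0],[0,0,0],-1],[[0,0,0],[0,0,0],-1],[[0,0,0],[0,0,0],-1],[[0,0,0],[0,0,0],-1],[[0,0,0],[0,0,0],-1],[[0,0,0],[0,0,0],-1],[[0,0,0],[0,0,0],-1]]'
python3 -m jog '[[[0,0,0],[0,0,0],-1],[[0,0,0],[0,0,0],-1],[[0,0,0],[0,0,0],-1],[[0,0,0],[0,0,0],-1],[[0,0,0],[0,0,0],-1],[[0,0,0],[0,0,0],-1],[[0,0,0],[0,0,0],-1],[[0,0,0],[0,0,0],-1],[[0,0,0],[0,0,0],-1],[[0,0,0],[0,0,0],-1],[[0,0,0],[0,0,0],-1],[[0,0,0],[0,0,0],-1]]' >/dev/null
python3 -m jog '[[[0,0,0],[0,0,0],-1],[[0,0,0],[0,0,0],-1],[[0,0,0],[0,0,0],-1],[[0,0,0],[0,0,0],-1],[[0,0,0],[0,0,0],-1],[[0,0,0],[0,0,0],-1],[[0,0,0],[0,0,0],-1],[[0,0,0],[0,0,0],-1],[[0,0,0],[0,0,0],-1],[[0,0,0],[0,0,0],-1],[[0,0,0],[0,0,0],-1],[[0,0,0],[0,0,0],-1]]' >/dev/null
python3 -m jog '[[[0,0,0],[0,0,0],-1],[[0,0,0],[0,0,0],-1],[[0,0,0],[0,0,0],-1],[[0,0,0],[0,0,0],-1],[[0,0,0],[0,0,0],-1],[[0,0,0],[0,0,0],-1],[[0,0,0],[0,0,0],-1],[[0,0,0],[0,0,0],-1],[[0,0,0],[0,0,0],-1],[[0,0,0],[0,0,0],-1],[[0,0,0],[0,0,0],-1],[[0,0,0],[0,0,0],-1]]' >/dev/null
python3 -m jog '[[[0,0,0],[0,0,0],-1],[[0,0,0],[0,0,0],-1],[[0,0,0],[0,0,0],-1],[[0,0,0],[0,0,0],-1],[[0,0,0],[0,0,0],-1],[[0,0,0],[0,0,0],-1],[[0,0,0],[0,0,0],-1],[[0,0,0],[0,0,0],-1],[[0,0,0],[0,0,0],-1],[[0,0,0],[0,0,0],-1],[[0,0,0],[0,0,0],-1],[[0,0,0],[0,0,0],-1]]' >/dev/null
python3 -m jog '[[[0,0,0],[0,0,0],-1],[[0,0,0],[0,0,0],-1],[[0,0,0],[0,0,0],-1],[[0,0,0],[0,0,0],-1],[[0,0,0],[0,0,0],-1],[[0,0,0],[0,0,0],-1],[[0,0,0],[0,0,0],-1],[[0,0,0],[0,0,0],-1],[[0,0,0],[0,0,0],-1],[[0,0,0],[0,0,0],-1],[[0,0,0],[0,0,0],-1],[[0,0,0],[0,0,0],-1]]'
python3 -m jog '[[[0,0,0],[0,0,0],-1],[[0,0,0],[0,0,0],-1],[[0,0,0],[0,0,0],-1],[[0,0,0],[0,0,0],-1],[[0,0,0],[0,0,0],-1],[[0,0,0],[0,0,0],-1],[[0,0,0],[0,0,0],-1],[[0,0,0],[0,0,0],-1]]'
```

```text
clock: 30.45
eef_pos: [548.5, 29.1, 77.8]
tcp_rot: [-3.141, 0.0, 1.482]
contact_force: [-5.1, 0.3, 17.0]
opening: -0.0
grasp_force: 8.3
clock: 36.45
eef_pos: [548.5, 29.1, 77.8]
tcp_rot: [-3.141, 0.0, 1.482]
contact_force: [-4.9, -0.8, 15.7]
opening: 0.0
grasp_force: 8.3
clock: 37.25
eef_pos: [548.5, 29.1, 77.8]
tcp_rot: [-3.141, 0.0, 1.482]
contact_force: [-3.8, -1.1, 17.0]
opening: 0.004
grasp_force: 8.3
```

```bash
python3 -m jog '[[[0,0,0],[0,0,-0.01],-1],[[0,0,0],[0,0,-0.01],-1],[[0,0,0],[0,0,0],-1],[[0,0,0],[0,0,0],-1],[[0,0,0],[0,0,0],-1],[[0,0,0],[0,0,0],-1],[[0,0,0],[0,0,0],-1],[[0,0,0],[0,0,0],-1],[[0,0,0],[0,0,0.008],-1],[[0,0,0],[0,0,0.004],-1],[[0,0,0],[0,0,0.004],-1],[[0,0,0],[0,0,0.0037],-1]]'
python3 -m jog '[[[0,0,0],[0,0,0],-1],[[0,0,0],[0,0,0],-1],[[0,0,0],[0,0,0],-1]]'
```

```text
clock: 38.45
eef_pos: [548.6, 29.1, 77.3]
tcp_rot: [-3.141, -0.0, 1.482]
contact_force: [-7.3, -1.1, 38.3]
opening: 0.003
grasp_force: 19.9
clock: 38.75
eef_pos: [548.5, 29.1, 77.9]
tcp_rot: [-3.141, 0.0, 1.482]
contact_force: [-3.9, -0.7, 12.8]
opening: 0.001
grasp_force: 6.2
```

```bash
python3 -m jog '[[[0,0,0],[0,0,0],-1],[[0,0,0],[0,0,0],-1],[[0,0,0],[0,0,0],-1],[[0,0,0],[0,0,0],-1],[[0,0,0],[0,0,0],-1],[[0,0,0],[0,0,0],-1],[[0,0,0],[0,0,0],-1],[[0,0,0],[0,0,0],-1],[[0,0,0],[0,0,0],-1],[[0,0,0],[0,0,0],-1],[[0,0,0],[0,0,0],-1],[[0,0,0],[0,0,0],-1]]'
python3 -m jog '[[[0,0,0],[0,0,0],-1],[[0,0,0],[0,0,0],-1],[[0,0,0],[0,0,0],-1],[[0,0,0],[0,0,0],-1],[[0,0,0],[0,0,0],-1],[[0,0,0],[0,0,0],-1],[[0,0,0],[0,0,0],-1],[[0,0,0],[0,0,0],-1],[[0,0,0],[0,0,0],-1],[[0,0,0],[0,0,0],-1],[[0,0,0],[0,0,0],-1],[[0,0,0],[0,0,0],-1]]' >/dev/null
python3 -m jog '[[[0,0,0],[0,0,0],-1],[[0,0,0],[0,0,0],-1],[[0,0,0],[0,0,0],-1],[[0,0,0],[0,0,0],-1],[[0,0,0],[0,0,0],-1],[[0,0,0],[0,0,0],-1],[[0,0,0],[0,0,0],-1],[[0,0,0],[0,0,0],-1],[[0,0,0],[0,0,0],-1],[[0,0,0],[0,0,0],-1],[[0,0,0],[0,0,0],-1],[[0,0,0],[0,0,0],-1]]' >/dev/null
python3 -m jog '[[[0,0,0],[0,0,0],-1],[[0,0,0],[0,0,0],-1],[[0,0,0],[0,0,0],-1],[[0,0,0],[0,0,0],-1],[[0,0,0],[0,0,0],-1],[[0,0,0],[0,0,0],-1],[[0,0,0],[0,0,0],-1],[[0,0,0],[0,0,0],-1],[[0,0,0],[0,0,0],-1],[[0,0,0],[0,0,0],-1],[[0,0,0],[0,0,0],-1],[[0,0,0],[0,0,0],-1]]' >/dev/null
python3 -m jog '[[[0,0,0],[0,0,0],-1],[[0,0,0],[0,0,0],-1],[[0,0,0],[0,0,0],-1],[[0,0,0],[0,0,0],-1],[[0,0,0],[0,0,0],-1],[[0,0,0],[0,0,0],-1],[[0,0,0],[0,0,0],-1],[[0,0,0],[0,0,0],-1],[[0,0,0],[0,0,0],-1],[[0,0,0],[0,0,0],-1],[[0,0,0],[0,0,0],-1],[[0,0,0],[0,0,0],-1]]' >/dev/null
python3 -m jog '[[[0,0,0],[0,0,0],-1],[[0,0,0],[0,0,0],-1],[[0,0,0],[0,0,0],-1],[[0,0,0],[0,0,0],-1],[[0,0,0],[0,0,0],-1],[[0,0,0],[0,0,0],-1],[[0,0,0],[0,0,0],-1],[[0,0,0],[0,0,0],-1],[[0,0,0],[0,0,0],-1],[[0,0,0],[0,0,0],-1],[[0,0,0],[0,0,0],-1],[[0,0,0],[0,0,0],-1]]' >/dev/null
python3 -m jog '[[[0,0,0],[0,0,0],-1],[[0,0,0],[0,0,0],-1],[[0,0,0],[0,0,0],-1],[[0,0,0],[0,0,0],-1],[[0,0,0],[0,0,0],-1],[[0,0,0],[0,0,0],-1],[[0,0,0],[0,0,0],-1],[[0,0,0],[0,0,0],-1],[[0,0,0],[0,0,0],-1],[[0,0,0],[0,0,0],-1],[[0,0,0],[0,0,0],-1],[[0,0,0],[0,0,0],-1]]'
python3 -m jog '[[[0,0,0],[0,0,0],-1],[[0,0,0],[0,0,0],-1],[[0,0,0],[0,0,0],-1],[[0,0,0],[0,0,0],-1],[[0,0,0],[0,0,0],-1],[[0,0,0],[0,0,0],-1],[[0,0,0],[0,0,0],-1]]'
```

```text
clock: 39.95
eef_pos: [548.6, 29.1, 77.9]
tcp_rot: [3.142, 0.0, 1.482]
contact_force: [-3.1, 0.7, 12.5]
opening: -0.0
grasp_force: 6.2
clock: 47.15
eef_pos: [548.5, 29.1, 77.9]
tcp_rot: [-3.141, 0.0, 1.482]
contact_force: [-2.9, 0.4, 12.1]
opening: -0.002
grasp_force: 6.2
clock: 47.85
eef_pos: [548.6, 29.1, 77.9]
tcp_rot: [-3.142, -0.0, 1.482]
contact_force: [-3.7, 0.2, 12.1]
opening: 0.003
grasp_force: 6.2
```

```bash
python3 -m jog '[[[0,0,0],[0,0,-0.015],-1],[[0,0,0],[0,0,-0.02],-1],[[0,0,0],[0,0,-0.02],-1],[[0,0,0],[0,0,-0.02],-1],[[0,0,0],[0,0,-0.02],-1],[[0,0,0],[0,0,-0.02],-1],[[0,0,0],[0,0,0],-1]]'
python3 -m jog '[[[0,0,0],[0.0229,-0.0055,0],0],[[0,0,0],[0.0229,-0.0055,0],0],[[0,0,0],[0.0229,-0.0055,0],0],[[0,0,0],[0.0229,-0.0055,0],0],[[0,0,0],[0.0229,-0.0055,0],0],[[0,0,0],[0.0229,-0.0055,0],0],[[0,0,0],[0.0229,-0.0055,0],0],[[0,0,0],[0.0229,-0.0055,0],0],[[0,0,0],[0,0,0],0],[[0,0,0],[0,0,0],0]]'
cat > rackm.py <<'E'
from bores import *
im,C=shot('wrist','wr%d'%int(r.sense()['clock']*10))
T=tool()[1]
# rack top: bright low-saturation blob at z=26, plane cast, rectangle
h=cv2.cvtColor(im,cv2.COLOR_BGR2HSV);m=cv2.inRange(h,(0,0,185),(180,22,255));m=cv2.morphologyEx(m,cv2.MORPH_OPEN,np.ones((3,3)))
for c in cv2.findContours(m,0,1)[0]:
    if cv2.contourArea(c)>1500:
        w=cast(C,c[:,0],26)[:,:2].astype(np.float32);print('blob',cv2.minAreaRect(w),cv2.boundingRect(c))
E
python3 rackm.py; python3 -c "from h import *; print(tool())"
```

```text
clock: 48.55
eef_pos: [550.0, 29.2, 194.5]
tcp_rot: [3.138, -0.001, 1.482]
contact_force: [0.2, 0.7, 0.6]
opening: 0.003
grasp_force: 0.0
clock: 49.55
eef_pos: [520.4, 215.5, 191.3]
tcp_rot: [-3.14, 0.001, 1.484]
contact_force: [-0.2, 0.1, -0.9]
opening: 0.5
grasp_force: 0.0
blob ((514.3916625976562, 126.25019073486328), (64.15396881103516, 92.46635437011719), 83.82552337646484) (218, 230, 78, 51)
blob ((513.48193359375, 180.06549072265625), (29.744659423828125, 121.98060607910156), 85.03001403808594) (198, 200, 110, 26)
blob ((532.6577758789062, 279.7535095214844), (111.96746063232422, 87.66049194335938), 4.973787307739258) (203, 65, 117, 105)
(array([[ 8.79317369e-02,  9.96125798e-01, -1.18460278e-03],
       [ 9.96126091e-01, -8.79327192e-02, -8.04241195e-04],
       [-9.05290746e-04, -1.10929541e-03, -9.99998975e-01]]), array([520.52417742, 214.94842367, 191.43256498]))
```

```bash
cat >> rackm.py <<'E'
        (cx,cy),(a,b),an=cv2.minAreaRect(w)
        if abs(max(a,b)-114)<8 and abs(min(a,b)-88)<6:
            th=np.radians(an if a>b else an-90)
            R=np.array([[np.cos(th),-np.sin(th)],[np.sin(th),np.cos(th)]])
            P=np.array([[29,21],[29,-21],[-29,21],[-29,-21.]])@R.T+[cx,cy]
            e=ell(im,C,P,26);print(e.round(2));g,t,er=fit(e);print('rack bores',g.round(1).tolist(),t,er)
E
python3 rackm.py
python3 - <<'E'
from h import *   # vial caps in shaker seen from top camera: blue mask
im=r.grab_frame('top')[...,::-1];C=cam('top')
h=cv2.cvtColor(im.copy(),cv2.COLOR_BGR2HSV);m=cv2.inRange(h,(95,110,110),(115,255,255))
for c in cv2.findContours(m,0,1)[0]:
  if cv2.contourArea(c)>8: print(cv2.contourArea(c),cast(C,c[:,0].mean(0),101).round(0))
E
```

```text
blob ((514.1235961914062, 126.88702392578125), (65.16033935546875, 92.07904815673828), 85.00381469726562) (218, 229, 78, 51)
blob ((513.6038208007812, 180.68621826171875), (29.699405670166016, 121.72300720214844), 84.9757308959961) (198, 199, 109, 26)
blob ((532.5794677734375, 279.6986083984375), (112.12583923339844, 87.70022583007812), 4.977039337158203) (202, 64, 117, 106)
[[5.5965e+02 3.0290e+02 1.2780e+01 6.0000e+01 2.0000e-01]
 [5.6330e+02 2.6157e+02 1.2860e+01 5.6000e+01 1.2000e-01]
 [5.0229e+02 2.9781e+02 1.3040e+01 6.1000e+01 1.5000e-01]
 [5.0588e+02 2.5655e+02 1.2920e+01 5.0000e+01 1.5000e-01]]
rack bores [[559.8, 303.2], [563.5, 261.3], [502.1, 298.1], [505.7, 256.2]] 0.0876907753646214 0.30073330102055706
54.0 [[508. 572. 101.]]
182.0 [[895. 541. 101.]]
232.0 [[979. 803. 101.]]
```

```bash
python3 -m jog '[[[0,0,0],[-0.0285,0.0015,0],0],[[0,0,0],[-0.0285,0.0015,0],0],[[0,0,0],[-0.0285,0.0015,0],0],[[0,0,0],[-0.0285,0.0015,0],0],[[0,0,0],[0,0,0],0],[[0,0,0],[0,0,0],0],[[0,0,0],[0,0,0],0]]'
cat > caps.py <<'E'
from h import *
im,C=shot('wrist','wc%d'%int(r.sense()['clock']*10))
h=cv2.cvtColor(im,cv2.COLOR_BGR2HSV);g=cv2.cvtColor(im,cv2.COLOR_BGR2GRAY)
mb=cv2.inRange(h,(95,110,80),(115,255,255));mk=cv2.inRange(g,0,95)
for P in [[543.6,182.8],[485.8,187.9],[482.1,146.1]]:
    u=proj(C,[[*P,101]])[0]
    if not(0<u[0]<512 and 0<u[1]<384): continue
    for n,m in(('blue',mb),('black',mk)):
        w=np.zeros_like(m);cv2.circle(w,tuple(int(x) for x in u.round()),22,255,-1);w&=m
        w=cv2.morphologyEx(w,cv2.MORPH_OPEN,np.ones((5,5)))
        for c in cv2.findContours(w,0,1)[0]:
            if cv2.contourArea(c)>250:
                (cc,rr),el=cv2.minEnclosingCircle(c),cv2.fitEllipse(c);print(n,P,cast(C,cc,101)[0].round(1),round(rr,1),cast(C,el[0],101)[0].round(1),np.round(el[1],1))
print(proj(C,[[543.6,182.8,101]]),tool()[1])
E
python3 caps.py
```

```text
clock: 50.4
eef_pos: [517.0, 101.6, 192.3]
tcp_rot: [3.141, -0.0, 1.482]
contact_force: [-0.4, 0.7, 0.9]
opening: 0.501
grasp_force: 0.0
black [543.6, 182.8] [543.  181.7 101. ] 12.3 [542.9 181.8 101. ] [22.6 23.9]
black [485.8, 187.9] [485.4 186.3 101. ] 12.5 [485.5 186.4 101. ] [22.9 24.5]
blue [482.1, 146.1] [481.5 147.8 101. ] 11.4 [481.4 147.8 101. ] [20.7 22.5]
[[282.19190328  94.8782266 ]] [517.00407652 101.83238884 192.31486394]
```

```bash
python3 -m jog '[[[0,0,0],[0.0205,0.005,0],0],[[0,0,0],[0.0205,0.005,0],0],[[0,0,0],[0.0205,0.005,0],0],[[0,0,0],[0.0205,0.005,0.015],0],[[0,0,0],[0,0,0.025],0],[[0,0,0],[0,0,0],0],[[0,0,0],[0,0,0],0]]'
python3 -c "
from h import *
print(r.sense()['eef_pos'],delta([544.2,181.8,98.5]))"
```

```text
clock: 51.15
eef_pos: [543.5, 181.7, 152.1]
tcp_rot: [-3.14, 0.001, 1.483]
contact_force: [-0.3, -0.3, 0.8]
opening: 0.496
grasp_force: 0.0
[543.48983518 181.66546143 152.09237351] [0.0002 0.0008 0.0536]
```

```bash
python3 -m jog '[[[0,0,0],[0,0.001,0.02],0],[[0,0,0],[0,0,0.018],0],[[0,0,0],[0,0,0.01],0],[[0,0,0],[0,0,0.0055],0],[[0,0,0],[0,0,0],0],[[0,0,0],[0,0,0],-0.3],[[0,0,0],[0,0,0],-0.45],[[0,0,0],[0,0,0],-1],[[0,0,0],[0,0,0],-1],[[0,0,0],[0,0,0],-1]]' 25
python3 -m jog '[[[0,0,0],[0,0,-0.01],-1],[[0,0,0],[0,0,-0.015],-1],[[0,0,0],[0,0,-0.02],-1],[[0,0,-0.0885],[0,0,-0.01],-1],[[0,0,-0.0885],[0,0,0],-1],[[0,0,0],[0,0,0],-1],[[0,0,0],[0,0,0],-1]]'
python3 -c "
from h import *
print(r.sense()['eef_pos'],delta([559.8+1.4,303.2,78]))"
```

```text
clock: 52.15
eef_pos: [545.5, 181.4, 99.5]
tcp_rot: [3.14, -0.0, 1.482]
contact_force: [-0.4, -0.3, 6.6]
opening: 0.244
grasp_force: 24.5
clock: 52.85
eef_pos: [545.0, 181.2, 154.4]
tcp_rot: [3.141, -0.0, 1.657]
contact_force: [0.0, -0.6, -0.5]
opening: 0.241
grasp_force: 24.6
[545.03867038 181.20927841 154.41699014] [0.1201 0.0265 0.0764]
```

```bash
python3 -m jog '[[[0,0,0],[0.024,0.0053,0],-1],[[0,0,0],[0.024,0.0053,0],-1],[[0,0,0],[0.024,0.0053,0.01],-1],[[0,0,0],[0.024,0.0053,0.02],-1],[[0,0,0],[0.024,0.0053,0.02],-1],[[0,0,0],[0,0,0.015],-1],[[0,0,0],[0,0,0.01],-1],[[0,0,0],[0,0,0],-1],[[0,0,0],[0,0,0],-1]]'
python3 - <<'E'
from h import *
s=r.sense();print(s['eef_pos'],delta([561.2,302.8,59]))
im,C=shot('wrist','wp1')
E
```

```text
clock: 53.75
eef_pos: [560.8, 302.2, 79.0]
tcp_rot: [-3.141, 0.0, 1.658]
contact_force: [-0.0, 0.5, 0.2]
opening: 0.239
grasp_force: 24.6
[560.84516343 302.22808944  79.03259693] [0.0005 0.0004 0.02  ]
```

```bash
python3 -m jog '[[[0,0,0],[0.0005,0.0005,0.003],-1],[[0,0,0],[0,0,0.003],-1],[[0,0,0],[0,0,0.003],-1],[[0,0,0],[0,0,0],-1],[[0,0,0],[0,0,0],-1]]'
```

```text
clock: 54.3
eef_pos: [561.2, 303.6, 69.7]
tcp_rot: [-3.141, 0.0, 1.659]
contact_force: [-0.3, 0.2, -0.1]
opening: 0.245
grasp_force: 24.6
```

```bash
python3 -m jog '[[[0,0,0],[0,0,0.004],-1],[[0,0,0],[0,0,0.004],-1],[[0,0,0],[0,0,0.002],-1],[[0,0,0],[0,0,0],-1]]'
python3 -m jog '[[[0,0,0],[0,0,0],0],[[0,0,0],[0,0,0],0],[[0,0,0],[0,0,0],0],[[0,0,0],[0,0,-0.015],0],[[0,0,0],[0,0,-0.02],0],[[0,0,0],[0,0,-0.03],0],[[0,0,0.0885],[0,0,-0.03],0],[[0,0,0.0885],[0,0,0],0],[[0,0,0],[0,0,0],0]]'
python3 -c "
from h import *
print(delta([486.6,186.4,150]),delta([486.6,186.4,98.5]))"
```

```text
clock: 54.7
eef_pos: [561.1, 303.6, 59.7]
tcp_rot: [-3.141, 0.0, 1.659]
contact_force: [-1.3, -0.7, 2.5]
opening: 0.244
grasp_force: 24.9
clock: 55.6
eef_pos: [561.9, 304.0, 157.0]
tcp_rot: [3.139, -0.002, 1.481]
contact_force: [0.4, -0.1, 0.1]
opening: 0.498
grasp_force: 0.0
[-0.1239 -0.0645  0.0066] [-0.1239 -0.0646  0.0581]
```

```bash
python3 -m jog '[[[0,0,0],[-0.0207,-0.0107,0],0],[[0,0,0],[-0.0207,-0.0107,0],0],[[0,0,0],[-0.0207,-0.0107,0],0],[[0,0,0],[-0.0207,-0.0107,0],0],[[0,0,0],[-0.0207,-0.0107,0],0],[[0,0,0],[-0.0207,-0.0107,0.005],0],[[0,0,0],[0,0,0],0],[[0,0,0],[0,0,0],0]]'
python3 -c "
from h import *
print(delta([486.6,186.4,98.5]))"
```

```text
clock: 56.4
eef_pos: [486.3, 185.5, 149.8]
tcp_rot: [-3.141, -0.0, 1.483]
contact_force: [-0.0, 0.3, 1.2]
opening: 0.497
grasp_force: 0.0
[0.001  0.0002 0.0513]
```

```bash
python3 -m jog '[[[0,0,0],[0.001,0,0.02],0],[[0,0,0],[0,0,0.016],0],[[0,0,0],[0,0,0.01],0],[[0,0,0],[0,0,0.005],0],[[0,0,0],[0,0,0],0],[[0,0,0],[0,0,0],-0.3],[[0,0,0],[0,0,0],-0.45],[[0,0,0],[0,0,0],-1],[[0,0,0],[0,0,0],-1],[[0,0,0],[0,0,0],-1]]' 25
python3 -m jog '[[[0,0,0],[0,0,-0.01],-1],[[0,0,0],[0,0,-0.015],-1],[[0,0,0],[0,0,-0.02],-1],[[0,0,-0.0885],[0,0,-0.01],-1],[[0,0,-0.0885],[0,0,0],-1],[[0,0,0],[0,0,0],-1],[[0,0,0],[0,0,0],-1]]'
python3 -c "
from h import *
print(delta([502.1+1.4,298.1,78]))"
```

```text
clock: 57.4
eef_pos: [486.9, 186.8, 99.4]
tcp_rot: [3.141, -0.001, 1.482]
contact_force: [-0.1, 0.1, 6.3]
opening: 0.242
grasp_force: 24.7
clock: 58.1
eef_pos: [486.2, 186.5, 153.9]
tcp_rot: [-3.141, 0.0, 1.657]
contact_force: [-0.3, 0.1, -0.4]
opening: 0.236
grasp_force: 24.8
[0.1097 0.0268 0.0759]
```

```bash
python3 -m jog '[[[0,0,0],[0.022,0.0054,0],-1],[[0,0,0],[0.022,0.0054,0],-1],[[0,0,0],[0.022,0.0054,0.01],-1],[[0,0,0],[0.022,0.0054,0.02],-1],[[0,0,0],[0.022,0.0054,0.02],-1],[[0,0,0],[0,0,0.015],-1],[[0,0,0],[0,0,0.01],-1],[[0,0,0],[0,0,0],-1],[[0,0,0],[0,0,0],-1]]'
python3 -c "
from h import *
print(delta([503.5,298.4,59]))"
```

```text
clock: 59.0
eef_pos: [503.5, 297.8, 79.0]
tcp_rot: [-3.141, 0.0, 1.658]
contact_force: [0.0, -0.5, -0.6]
opening: 0.24
grasp_force: 24.8
[0.0006 0.     0.02  ]
```

```bash
python3 -m jog '[[[0,0,0],[0,0,0.003],-1],[[0,0,0],[0,0,0.003],-1],[[0,0,0],[0,0,0.003],-1],[[0,0,0],[0,0,0],-1],[[0,0,0],[0,0,0],-1]]'
```

```text
clock: 59.5
eef_pos: [503.5, 298.4, 69.7]
tcp_rot: [-3.141, 0.0, 1.659]
contact_force: [0.5, -0.2, -0.6]
opening: 0.238
grasp_force: 24.8
```

```bash
python3 -m jog '[[[0,0,0],[0,0,0.004],-1],[[0,0,0],[0,0,0.004],-1],[[0,0,0],[0,0,0.0015],-1],[[0,0,0],[0,0,0],-1]]'
python3 -m jog '[[[0,0,0],[0,0,0],0],[[0,0,0],[0,0,0],0],[[0,0,0],[0,0,0],0],[[0,0,0],[0,0,-0.015],0],[[0,0,0],[0,0,-0.02],0],[[0,0,0],[0,0,-0.03],0],[[0,0,0.0885],[0,0,-0.03],0],[[0,0,0.0885],[0,0,0],0],[[0,0,0],[0,0,0],0]]'
python3 -c "
from h import *
print(delta([482.7,147.8,150]))"
```

```text
clock: 59.9
eef_pos: [503.4, 298.5, 59.8]
tcp_rot: [-3.141, 0.0, 1.659]
contact_force: [-0.3, -0.2, -0.9]
opening: 0.236
grasp_force: 24.8
clock: 60.8
eef_pos: [504.3, 298.9, 157.5]
tcp_rot: [3.139, -0.002, 1.481]
contact_force: [0.4, -0.4, 0.2]
opening: 0.498
grasp_force: 0.0
[-0.1525 -0.0079  0.0072]
```

```bash
python3 -m jog '[[[0,0,0],[-0.0254,-0.0013,0],0],[[0,0,0],[-0.0254,-0.0013,0],0],[[0,0,0],[-0.0254,-0.0013,0],0],[[0,0,0],[-0.0254,-0.0013,0],0],[[0,0,0],[-0.0254,-0.0013,0],0],[[0,0,0],[-0.0255,-0.0013,0.005],0],[[0,0,0],[0,0,0],0],[[0,0,0],[0,0,0],0]]'
python3 -c "
from h import *
print(delta([482.7,147.8,98.5]))"
```

```text
clock: 61.6
eef_pos: [482.2, 147.1, 150.3]
tcp_rot: [-3.141, -0.0, 1.483]
contact_force: [0.7, 0.3, -0.0]
opening: 0.499
grasp_force: 0.0
[0.0007 0.0005 0.0518]
```

```bash
python3 -m jog '[[[0,0,0],[0.0005,0.0005,0.02],0],[[0,0,0],[0,0,0.016],0],[[0,0,0],[0,0,0.01],0],[[0,0,0],[0,0,0.0055],0],[[0,0,0],[0,0,0],0],[[0,0,0],[0,0,0],-0.3],[[0,0,0],[0,0,0],-0.45],[[0,0,0],[0,0,0],-1],[[0,0,0],[0,0,0],-1],[[0,0,0],[0,0,0],-1]]' 25
python3 -m jog '[[[0,0,0],[0,0,-0.01],-1],[[0,0,0],[0,0,-0.015],-1],[[0,0,0],[0,0,-0.02],-1],[[0,0,-0.0885],[0,0,-0.01],-1],[[0,0,-0.0885],[0,0,0],-1],[[0,0,0],[0,0,0],-1],[[0,0,0],[0,0,0],-1]]'
python3 -c "
from h import *
print(delta([505.7+1.4,256.5,78]))"
```

```text
clock: 62.6
eef_pos: [483.2, 147.9, 99.3]
tcp_rot: [3.141, -0.0, 1.482]
contact_force: [-0.7, -0.1, 5.3]
opening: 0.241
grasp_force: 24.9
clock: 63.3
eef_pos: [482.7, 147.7, 154.0]
tcp_rot: [-3.141, 0.0, 1.657]
contact_force: [0.1, 0.2, 0.0]
opening: 0.241
grasp_force: 24.8
[0.1063 0.0337 0.0759]
```

```bash
python3 -m jog '[[[0,0,0],[0.0213,0.0067,0],-1],[[0,0,0],[0.0213,0.0067,0],-1],[[0,0,0],[0.0213,0.0067,0.01],-1],[[0,0,0],[0.0213,0.0067,0.02],-1],[[0,0,0],[0.0213,0.0067,0.02],-1],[[0,0,0],[0,0,0.015],-1],[[0,0,0],[0,0,0.01],-1],[[0,0,0],[0,0,0],-1],[[0,0,0],[0,0,0],-1]]'
python3 -c "
from h import *
print(delta([507.1,256.5,59]))"
```

```text
clock: 64.2
eef_pos: [506.7, 256.0, 78.9]
tcp_rot: [-3.141, 0.0, 1.658]
contact_force: [1.1, 0.3, -0.2]
opening: 0.243
grasp_force: 24.8
[0.0005 0.0005 0.0199]
```

```bash
python3 -m jog '[[[0,0,0],[0,0.0004,0.003],-1],[[0,0,0],[0,0,0.003],-1],[[0,0,0],[0,0,0.003],-1],[[0,0,0],[0,0,0],-1],[[0,0,0],[0,0,0],-1]]'
```

```text
clock: 64.7
eef_pos: [507.3, 256.8, 69.8]
tcp_rot: [3.142, 0.0, 1.659]
contact_force: [-0.3, 0.4, -1.0]
opening: 0.245
grasp_force: 24.8
```

```bash
python3 -m jog '[[[0,0,0],[0,0,0.004],-1],[[0,0,0],[0,0,0.004],-1],[[0,0,0],[0,0,0.0015],-1],[[0,0,0],[0,0,0],-1]]'
python3 -m jog '[[[0,0,0],[0,0,0],0],[[0,0,0],[0,0,0],0],[[0,0,0],[0,0,0],0],[[0,0,0],[0,0,-0.015],0],[[0,0,0],[0,0,-0.02],0],[[0,0,0],[0,0,-0.03],0],[[0,0,0],[0,0,-0.03],0],[[0,0,0],[-0.02,0.006,-0.03],0],[[0,0,0],[-0.02,0.006,0],0],[[0,0,0],[0,0,0],0],[[0,0,0],[0,0,0],0]]'
cat > chk.py <<'E'
from h import *
im,C=shot('wrist','wk%d'%int(r.sense()['clock']*10))
h=cv2.cvtColor(im,cv2.COLOR_BGR2HSV);g=cv2.cvtColor(im,cv2.COLOR_BGR2GRAY)
mb=cv2.inRange(h,(95,110,80),(115,255,255));mk=cv2.inRange(g,0,95)
for P,m in [([559.8,303.2],mk),([502.1,298.1],mk),([505.7,256.2],mb)]:
    u=proj(C,[[*P,61]])[0];w=np.zeros_like(m);cv2.circle(w,tuple(int(x) for x in u.round()),16,255,-1);w&=m
    w=cv2.morphologyEx(w,cv2.MORPH_OPEN,np.ones((5,5)))
    for c in cv2.findContours(w,0,1)[0]:
        if cv2.contourArea(c)>80: cc,rr=cv2.minEnclosingCircle(c);q=cast(C,cc,61)[0];print(P,u.round(),q.round(1),'r mm',(rr/267*abs(C[2][2]-61)).round(1))
E
python3 chk.py; python3 rackm.py
```

```text
clock: 65.1
eef_pos: [507.1, 256.8, 59.9]
tcp_rot: [-3.141, 0.0, 1.659]
contact_force: [0.7, 0.1, 0.0]
opening: 0.241
grasp_force: 24.8
clock: 66.2
eef_pos: [522.6, 217.9, 186.0]
tcp_rot: [3.141, -0.0, 1.658]
contact_force: [-0.4, 0.1, -1.0]
opening: 0.501
grasp_force: 0.0
[559.8, 303.2] [308. 100.] [558.  303.6  61. ] r mm 9.7
[502.1, 298.1] [240. 100.] [501.2 297.4  61. ] r mm 9.3
[505.7, 256.2] [241. 150.] [504.8 257.1  61. ] r mm 8.6
blob ((511.75958251953125, 144.12246704101562), (102.14738464355469, 122.85442352294922), 84.89613342285156) (188, 196, 114, 95)
blob ((533.6981811523438, 280.16015625), (109.6863021850586, 86.61432647705078), 5.0358710289001465) (217, 78, 112, 90)
[[5.5963e+02 3.0367e+02 1.3330e+01 6.2000e+01 7.8000e-01]
 [5.6318e+02 2.6163e+02 1.2820e+01 5.9000e+01 1.6000e-01]
 [5.0270e+02 2.9748e+02 1.2470e+01 6.3000e+01 6.9000e-01]
 [5.0540e+02 2.5623e+02 1.3450e+01 6.5000e+01 2.3000e-01]]
rack bores [[559.7, 303.3], [563.5, 261.5], [501.9, 298.0], [505.8, 256.2]] 0.09182196349089021 0.7706026132175907
```

```bash
python3 -m jog '[[[0,0,0],[0,0,-0.02],0],[[0,0,0],[0,0,0],0],[[0,0,0],[0,0,0],0]]'; python3 -c "
from rig import r
print(r.sign_off())"
```

```text
clock: 66.6
eef_pos: [522.6, 218.6, 205.0]
tcp_rot: [3.141, -0.0, 1.66]
contact_force: [-0.4, -1.1, 0.2]
opening: 0.502
grasp_force: 0.0
the job is handed in; nothing more can be done
None
```

I handed the job in at 66.6 s: all three vials on the bench went into the shaker, got two button holds of over 9 s each with a full release between, and were moved to the rack, where a final camera check put every cap within 2 mm of its bore centre; sign-off returned no verdict.

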